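Weigh two centrifuge sleeves against each other and pack the heavier

ROBOT

A 7-joint arm with a two-finger parallel gripper is mounted at the origin on the work surface. World frame = base frame: x ahead of the robot, y to its left, z up, the work surface at z = 0. Lengths are in m, angles in degrees, forces in N, time in s.
With the tool pointing down it reaches from about 0.35 to 0.9 m from the base axis. Payload 8.1 kg.
Tool frame: the origin (TCP) lies midway between the tips of the shut fingers; the grasp point (between the pads) lies 19 mm behind it (r.tcp_to_grasp is the distance from the TCP to the grasp point, in m); x points along the fingers, y is the direction in which the jaws open and shut, and the axes are right-handed (so a half turn about x gives the same grasp; the last joint's range is limited). The gripper opens to 85 mm and grips with 20 to 120 N. Pads are 22 mm wide; open, the fingers measure 114 mm over their backs; the gripper's body (76 mm by 85 mm) begins 54 mm behind the grasp point. The pads swing forward as they close: fully open they stand 13 mm farther back than shut.
Start: joints at [59.897, 24.895, 1.432, 90.138, -0.665, 64.973, -4.303], TCP at [0.256, -0.57, 0.231] pointing down, gripper open.
Joint ranges: [-149.89, 149.89], [-25.12, 119.58], [-72.63, 75.52], [4.76, 147.25], [-75.54, 255.54], [6.69, 114.76], [-157.13, 157.13]. Speed limits (degrees/s): [127.2, 127.2, 172.46, 172.46, 180, 180, 180].

INTERFACE

Orientations are given as [roll, pitch, yaw] about the fixed x, y, z axes, in that order (R = Rz(yaw) Ry(pitch) Rx(roll)).
In Python, from plant import r, grab_frame, camera_params gives the robot as it stands.
- The arm moves only by the tool apply_moves, never from a script. Its argument "series" is a list that holds one entry, the list of rows, each a list of 6 numbers: the shift along the tool's x, y, z in m, then the turn, a rotation vector about the tool's x, y, z in degrees. A call has exactly 5 rows; each row is the pose to reach, as a shift and turn from the pose commanded when the call began, along the tool's axes at that moment; what a row does not reach only later rows make up. A row lasts 1/8 s, in which the tool goes at most 62.5 mm and 10.7 degrees, less where a joint would pass 70% of its speed; a pose out of reach is approached as far as the arm can. A call with a gripper value outside its range is refused whole. "fingers" is the opening, from 0 (shut) to 1 (fully open), set as the call begins (left out, the last holds). The fingers move at their own pace and stop on an object; "squeeze" is the grip in N (left out, the last holds). Time passes only in rows, so rows that repeat a pose let the fingers close, or fill a call up. It gives the time, the measured TCP pose, the force and the opening at its end, in the units of the state.
- r.sense(): the state, without advancing time (a new reading comes with each control period).
- grab_frame(name): name is "scene" or "side" or "wrist"; returns the picture (384x512x3 uint8, red, green, blue); there is no depth.
- camera_params(name): a dict with "intrinsics" (3x3 intrinsics, pixels), "cam_to_world" (4x4, takes a point from camera to world coordinates). Camera axes: x right, y down, z forward; pixel columns grow to the right and rows downward; lengths in m; the calibration is good to about 2 mm. A picture is of the moment at which its call begins: read the wrist's pose just before it. camera_params takes no time and is no camera call; for the wrist camera it gives the pose at the moment of the call.
- r.hand_in(): hands the job in, once; it reports no verdict.
The state is a dict: "t": time; "joint_pos": joint angles; "qvel": joint speeds; "tau": joint torques, N m; "tcp_pos": TCP position; "tool_rot": TCP orientation; "force": force on the tool from outside, world axes, zero at the start; "torque": the same for the moment, N m; "width": finger opening in m.
Only numpy, scipy, OpenCV 4.12 (cv2) and the standard library are available. Lean on these libraries where they do the work, as an engineer would, in place of code of your own. Each camera call takes 0.05 s, during which the arm holds its last target.

TASK

Slide the two orange adapter sleeves off the pegs of the draining rack and stand one on each pan of the balance, let go of both and let the beam settle to see which is heavier. Then pick the heavier one up again and stand it upright in the empty bay of the blue caddy, leaving the lighter one standing on its pan. Set them down rather than dropping them, and do not push the other things on the bench about.

Things in the scene. Friction and masses are not known exactly. Their poses are not given: they have to be found in the camera images.
- sleeve_p: one of two orange adapter sleeves that look alike: tube 44 mm outside, 75 mm long, 20 mm bore right through, 95 to 215 g. One, unmarked, has a steel rod in its wall and is at least 40 g heavier; it may be either one on either peg. Origin: centre of one end; z runs along the axis to the other end. At the start it is threaded on an upper peg of the rack, origin end down against the board, z along the peg to its open end
- sleeve_q: one of two orange adapter sleeves that look alike: tube 44 mm outside, 75 mm long, 20 mm bore right through, 95 to 215 g. One, unmarked, has a steel rod in its wall and is at least 40 g heavier; it may be either one on either peg. Origin: centre of one end; z runs along the axis to the other end. At the start it is threaded on an upper peg of the rack, origin end down against the board, z along the peg to its open end
- sleeve_p_center (a point): middle of sleeve_p, on its axis, 37.5 mm from either end
- sleeve_q_center (a point): middle of sleeve_q, on its axis, 37.5 mm from either end
- rack: fixed white draining rack, drip tray 215 x 214 mm, origin on the bench. In its frame (z up) a board leans back to -x (top edge x -100, z 155 mm) and 10 mm pegs stand square on it, rising 40 degrees above level, open ends to +x. Two upper pegs 105 mm long at y = +45 and -45 mm, roots at x -73, z 125 mm. Three bare pegs 70 mm long stand 70 mm lower on the board
- peg0_tip (a point): open end of the upper peg at the rack's +y side, on the peg's axis. Each upper peg carries a sleeve and stands out 30 mm beyond it: a sleeve must travel at least 105 mm along the peg, up and away from the board, to come free. The sleeve hangs with its axis 5 mm below the peg's axis
- peg1_tip (a point): open end of the upper peg at the rack's -y side, on the peg's axis; as the other
- balance: fixed grey two-pan bench balance, casting 105 x 300 mm; origin on the bench under its middle, y along the beam. Steel pans 120 mm across with a rim 3 mm high sit at y = +110 (left) and -110 mm (right), upper face 100 mm above the bench when level. In the middle a pillar with red pointer and white scale, 165 mm high, 62 mm wide along y
- pan_left_top (a point): centre of the upper face of the left (+y) pan, z up; it moves with the pan. The pans stay horizontal and move straight up and down, one up as the other goes down, 12 mm from level to the stops, softly damped. Empty they rest level; one sleeve alone, or the heavier of two, goes down to the stop within about 2 s
- pan_right_top (a point): centre of the upper face of the right (-y) pan, z up; it moves with the pan
- beam (a joint): tilt of the balance beam in rad: 0 level, -0.11 left (+y) pan fully down, +0.11 right (-y) pan fully down
- caddy: fixed dark blue open carrying caddy 244 x 122 x 66 mm high, walls and floor 4 mm, long side along its x axis, a wall across the middle. Origin under its middle. The bay at -x (nearer the robot) is empty, about 116 x 114 mm inside; the bay at +x holds the reagent bottle
- bay_floor (a point): centre of the floor of the empty bay, axes as the caddy
- reagent_bottle: amber bottle 62 mm across, 135 mm high, standing in the caddy's other bay; leave alone
- weight_block: wooden block 70 x 150 x 28 mm with three brass weights, up to 62 mm high, beyond the balance; leave alone
- wash_bottle: white bottle with red cap, 64 mm across, 165 mm high; leave alone
- beaker: glass beaker 72 mm across, 90 mm high; leave alone
- spatula: thin steel laboratory spatula 180 mm long, 6 mm thick, lying on the bench on the robot's side of the balance; leave alone
- bung: black rubber bung 38 mm across, 32 mm high on the robot's side of the balance; leave alone
Things that resemble listed ones, but are neither listed nor needed, are in the scene too. Leave any black or pink look-alike of the sleeve_p alone.

How it is judged (in metres and radians):
On the way, in this order (a step that is already met when the one before it is completed fails the run):
1. one sleeve is off its peg and stands on a pan, let go (((horizontal distance between sleeve_p_center and pan_left_top below 0.048 m and angle between the z axis of sleeve_p and the z axis of pan_left_top, either way round below 0.12 rad and z of sleeve_p_center in the frame of pan_left_top between 0.032 and 0.043 m and contact force between the fingers and sleeve_p below 0.05 N) or (horizontal distance between sleeve_p_center and pan_right_top below 0.048 m and angle between the z axis of sleeve_p and the z axis of pan_right_top, either way round below 0.12 rad and z of sleeve_p_center in the frame of pan_right_top between 0.032 and 0.043 m and contact force between the fingers and sleeve_p below 0.05 N) or (horizontal distance between sleeve_q_center and pan_left_top below 0.048 m and angle between the z axis of sleeve_q and the z axis of pan_left_top, either way round below 0.12 rad and z of sleeve_q_center in the frame of pan_left_top between 0.032 and 0.043 m and contact force between the fingers and sleeve_q below 0.05 N) or (horizontal distance between sleeve_q_center and pan_right_top below 0.048 m and angle between the z axis of sleeve_q and the z axis of pan_right_top, either way round below 0.12 rad and z of sleeve_q_center in the frame of pan_right_top between 0.032 and 0.043 m and contact force between the fingers and sleeve_q below 0.05 N))), for 0.1 s.
2. the sleeves stand on opposite pans, both let go, and the beam has settled ((((horizontal distance between sleeve_p_center and pan_left_top below 0.048 m and angle between the z axis of sleeve_p and the z axis of pan_left_top, either way round below 0.12 rad and z of sleeve_p_center in the frame of pan_left_top between 0.032 and 0.043 m and contact force between the fingers and sleeve_p below 0.05 N) and (horizontal distance between sleeve_q_center and pan_right_top below 0.048 m and angle between the z axis of sleeve_q and the z axis of pan_right_top, either way round below 0.12 rad and z of sleeve_q_center in the frame of pan_right_top between 0.032 and 0.043 m and contact force between the fingers and sleeve_q below 0.05 N)) or ((horizontal distance between sleeve_p_center and pan_right_top below 0.048 m and angle between the z axis of sleeve_p and the z axis of pan_right_top, either way round below 0.12 rad and z of sleeve_p_center in the frame of pan_right_top between 0.032 and 0.043 m and contact force between the fingers and sleeve_p below 0.05 N) and (horizontal distance between sleeve_q_center and pan_left_top below 0.048 m and angle between the z axis of sleeve_q and the z axis of pan_left_top, either way round below 0.12 rad and z of sleeve_q_center in the frame of pan_left_top between 0.032 and 0.043 m and contact force between the fingers and sleeve_q below 0.05 N))) and velocity of joint beam between -0.03 and 0.03 rad/s and (value of joint beam above 0.09 rad or value of joint beam below -0.09 rad)), for 0.2 s.
3. the heavier sleeve, on the pan that has gone down, is taken hold of while the other stands untouched on its pan (((contact force between the fingers and sleeve_p above 0.5 N and horizontal distance between sleeve_p_center and pan_left_top below 0.048 m and angle between the z axis of sleeve_p and the z axis of pan_left_top, either way round below 0.12 rad and z of sleeve_p_center in the frame of pan_left_top between 0.032 and 0.043 m and value of joint beam below -0.08 rad and (horizontal distance between sleeve_q_center and pan_right_top below 0.048 m and angle between the z axis of sleeve_q and the z axis of pan_right_top, either way round below 0.12 rad and z of sleeve_q_center in the frame of pan_right_top between 0.032 and 0.043 m and contact force between the fingers and sleeve_q below 0.05 N)) or (contact force between the fingers and sleeve_p above 0.5 N and horizontal distance between sleeve_p_center and pan_right_top below 0.048 m and angle between the z axis of sleeve_p and the z axis of pan_right_top, either way round below 0.12 rad and z of sleeve_p_center in the frame of pan_right_top between 0.032 and 0.043 m and value of joint beam above 0.08 rad and (horizontal distance between sleeve_q_center and pan_left_top below 0.048 m and angle between the z axis of sleeve_q and the z axis of pan_left_top, either way round below 0.12 rad and z of sleeve_q_center in the frame of pan_left_top between 0.032 and 0.043 m and contact force between the fingers and sleeve_q below 0.05 N)) or (contact force between the fingers and sleeve_q above 0.5 N and horizontal distance between sleeve_q_center and pan_left_top below 0.048 m and angle between the z axis of sleeve_q and the z axis of pan_left_top, either way round below 0.12 rad and z of sleeve_q_center in the frame of pan_left_top between 0.032 and 0.043 m and value of joint beam below -0.08 rad and (horizontal distance between sleeve_p_center and pan_right_top below 0.048 m and angle between the z axis of sleeve_p and the z axis of pan_right_top, either way round below 0.12 rad and z of sleeve_p_center in the frame of pan_right_top between 0.032 and 0.043 m and contact force between the fingers and sleeve_p below 0.05 N)) or (contact force between the fingers and sleeve_q above 0.5 N and horizontal distance between sleeve_q_center and pan_right_top below 0.048 m and angle between the z axis of sleeve_q and the z axis of pan_right_top, either way round below 0.12 rad and z of sleeve_q_center in the frame of pan_right_top between 0.032 and 0.043 m and value of joint beam above 0.08 rad and (horizontal distance between sleeve_p_center and pan_left_top below 0.048 m and angle between the z axis of sleeve_p and the z axis of pan_left_top, either way round below 0.12 rad and z of sleeve_p_center in the frame of pan_left_top between 0.032 and 0.043 m and contact force between the fingers and sleeve_p below 0.05 N)))), for 0.05 s.
At the end, for the whole second after the job is handed in: The heavier sleeve (the one taken from the lower pan) stands upright (within 7 degrees) on the floor of the caddy's empty bay, the lighter one still stands upright on a pan of the balance (axis within 48 mm of the pan's centre); both are let go and at rest ((((x of sleeve_p_center in the frame of bay_floor between -0.056 and 0.056 m and y of sleeve_p_center in the frame of bay_floor between -0.056 and 0.056 m and angle between the z axis of sleeve_p and the z axis of bay_floor, either way round below 0.12 rad and z of sleeve_p_center in the frame of bay_floor between 0.032 and 0.043 m and contact force between the fingers and sleeve_p below 0.05 N) and (horizontal distance between sleeve_q_center and pan_left_top below 0.048 m and angle between the z axis of sleeve_q and the z axis of pan_left_top, either way round below 0.12 rad and z of sleeve_q_center in the frame of pan_left_top between 0.032 and 0.043 m and contact force between the fingers and sleeve_q below 0.05 N)) or ((x of sleeve_p_center in the frame of bay_floor between -0.056 and 0.056 m and y of sleeve_p_center in the frame of bay_floor between -0.056 and 0.056 m and angle between the z axis of sleeve_p and the z axis of bay_floor, either way round below 0.12 rad and z of sleeve_p_center in the frame of bay_floor between 0.032 and 0.043 m and contact force between the fingers and sleeve_p below 0.05 N) and (horizontal distance between sleeve_q_center and pan_right_top below 0.048 m and angle between the z axis of sleeve_q and the z axis of pan_right_top, either way round below 0.12 rad and z of sleeve_q_center in the frame of pan_right_top between 0.032 and 0.043 m and contact force between the fingers and sleeve_q below 0.05 N)) or ((x of sleeve_q_center in the frame of bay_floor between -0.056 and 0.056 m and y of sleeve_q_center in the frame of bay_floor between -0.056 and 0.056 m and angle between the z axis of sleeve_q and the z axis of bay_floor, either way round below 0.12 rad and z of sleeve_q_center in the frame of bay_floor between 0.032 and 0.043 m and contact force between the fingers and sleeve_q below 0.05 N) and (horizontal distance between sleeve_p_center and pan_left_top below 0.048 m and angle between the z axis of sleeve_p and the z axis of pan_left_top, either way round below 0.12 rad and z of sleeve_p_center in the frame of pan_left_top between 0.032 and 0.043 m and contact force between the fingers and sleeve_p below 0.05 N)) or ((x of sleeve_q_center in the frame of bay_floor between -0.056 and 0.056 m and y of sleeve_q_center in the frame of bay_floor between -0.056 and 0.056 m and angle between the z axis of sleeve_q and the z axis of bay_floor, either way round below 0.12 rad and z of sleeve_q_center in the frame of bay_floor between 0.032 and 0.043 m and contact force between the fingers and sleeve_q below 0.05 N) and (horizontal distance between sleeve_p_center and pan_right_top below 0.048 m and angle between the z axis of sleeve_p and the z axis of pan_right_top, either way round below 0.12 rad and z of sleeve_p_center in the frame of pan_right_top between 0.032 and 0.043 m and contact force between the fingers and sleeve_p below 0.05 N))) and linear speed of each of sleeve_p, sleeve_q below 0.02 m/s); the robot touches nothing.
It fails at once if a bystander is moved more than 40 mm (distance of any of reagent_bottle, weight_block, wash_bottle, beaker, spatula, bung from where it was at the start of the episode above 0.04 m).
It fails at once if a sleeve is dropped (falls freely 25 mm or more) ((contact force between the fingers and sleeve_p below 0.05 N and linear speed of sleeve_p above 0.7 m/s) or (contact force between the fingers and sleeve_q below 0.05 N and linear speed of sleeve_q above 0.7 m/s)).
It also fails if it takes over 69 s, if anything falls off the work surface, if the arm or the gripper's body presses on something with over 40 N, if the wrist force passes 120 N, or if a joint passes its speed limit or range.

## Working session

There is one attempt and no reset: what is moved stays moved. The work goes in short steps, Python scripts to look and compute and a tool call to move; the robot and the scene stay as the last step left them, time stands still between calls to the robot, and variables do not carry over. Pictures are saved under pics/ and viewed, and the job is handed in when it is done.

Besides the shell and the picture viewer there is one more tool, called after ">>>" as a command line: name --argument value ..., lists and objects as JSON in quotes. apply_moves: Moves the arm, as the interface text tells. Its arguments: {"type":"object","properties":{"series":{"type":"array"},"fingers":{"type":"number"},"squeeze":{"type":"number"}},"required":["series"]}

```bash
mkdir -p pics; ls; python3 - <<'E'
from plant import r, grab_frame, camera_params
import cv2,numpy as np
print(r.sense()); print(r.tcp_to_grasp)
for n in ["scene","side","wrist"]:
    p=camera_params(n);print(n,np.round(p["intrinsics"],1).tolist(),np.round(p["cam_to_world"],3).tolist())
    im=grab_frame(n);cv2.imwrite(f"pics/{n}0.png",im[:,:,::-1])
E
```

```text
pics
{'t': 0.0, 'joint_pos': array([59.89765701, 24.9369834 ,  1.42966109, 90.1908884 , -0.66483766,
       64.97383409, -4.30621417]), 'qvel': array([-0.05402425,  0.05224802,  0.05956416, -0.11530974, -0.00968043,
       -0.06616219, -0.0309607 ]), 'tau': array([-4.66826168e-04, -6.70476151e+01,  1.02496739e+00, -3.16220891e+01,
        1.55593443e-02,  1.22428863e-02,  1.21894124e-05]), 'tcp_pos': array([ 0.25618095, -0.5695066 ,  0.23050791]), 'tool_rot': array([-85.22356026,  89.90659661, 118.99390362]), 'force': array([-0.14029761, -0.79379529, -0.28494185]), 'torque': array([-0.02851304,  0.00273873, -0.05587209]), 'width': 0.08524408276728916}
0.0187
scene [[428.9, 0.0, 249.1], [0.0, 428.9, 190.0], [0.0, 0.0, 1.0]] [[0.801, 0.493, -0.339, 0.971], [0.598, -0.665, 0.447, -0.585], [-0.005, -0.561, -0.828, 1.269], [0.0, 0.0, 0.0, 1.0]]
side [[359.4, 0.0, 261.7], [0.0, 359.4, 188.2], [0.0, 0.0, 1.0]] [[-0.806, -0.344, 0.481, -0.039], [-0.592, 0.48, -0.648, 0.766], [-0.008, -0.807, -0.591, 0.827], [0.0, 0.0, 0.0, 1.0]]
wrist [[326.2, 0.0, 256.9], [0.0, 326.2, 186.8], [0.0, 0.0, 1.0]] [[0.411, -0.872, -0.266, 0.325], [-0.912, -0.393, -0.12, -0.54], [-0.0, 0.292, -0.956, 0.373], [0.0, 0.0, 0.0, 1.0]]
```

View pics/scene0.png

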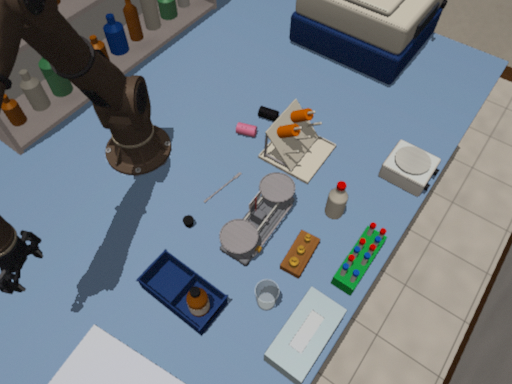

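View pics/side0.png

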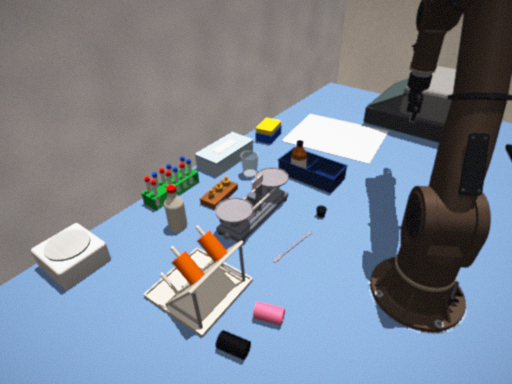

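View pics/wrist0.png

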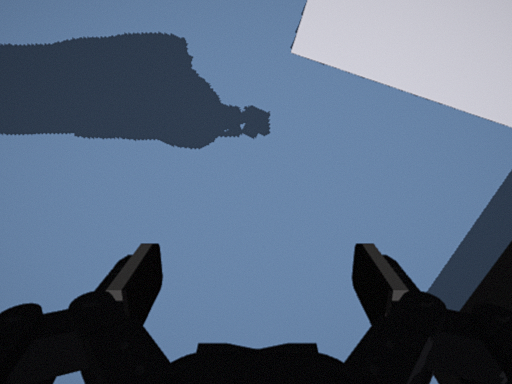

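The scene view shows the orange sleeves at about (289,131) and (302,115). The look-alikes are pink (246,130) and black (268,113), both lying on the bench, so not wanted. Pans are at (277,190) and (240,238), and the caddy is at (183,290) with its empty bay at about (165,275). Next, close crops.

```bash
python3 - <<'E'
import cv2,numpy as np
s=cv2.imread("pics/scene0.png");d=cv2.imread("pics/side0.png")
def crop(im,x0,y0,x1,y1,f,n): cv2.imwrite(n,cv2.resize(im[y0:y1,x0:x1],None,fx=f,fy=f,interpolation=cv2.INTER_CUBIC))
crop(s,235,90,345,185,7,"pics/c1.png")
crop(s,130,165,310,335,4.4//1+0,"pics/c2.png")
crop(d,140,225,280,335,5,"pics/c3.png")
crop(d,205,130,355,240,5,"pics/c4.png")
E
```

```text
(no output)
```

View pics/c1.png

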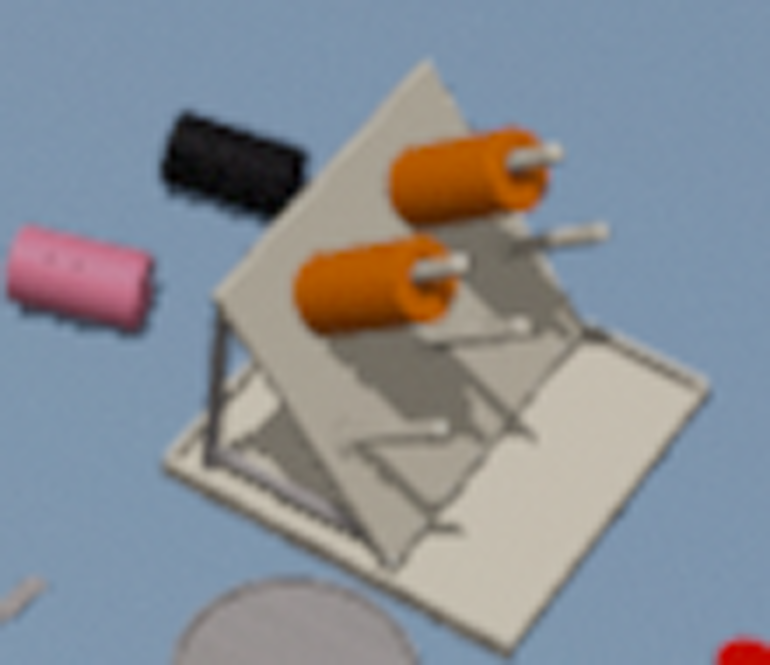

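View pics/c2.png

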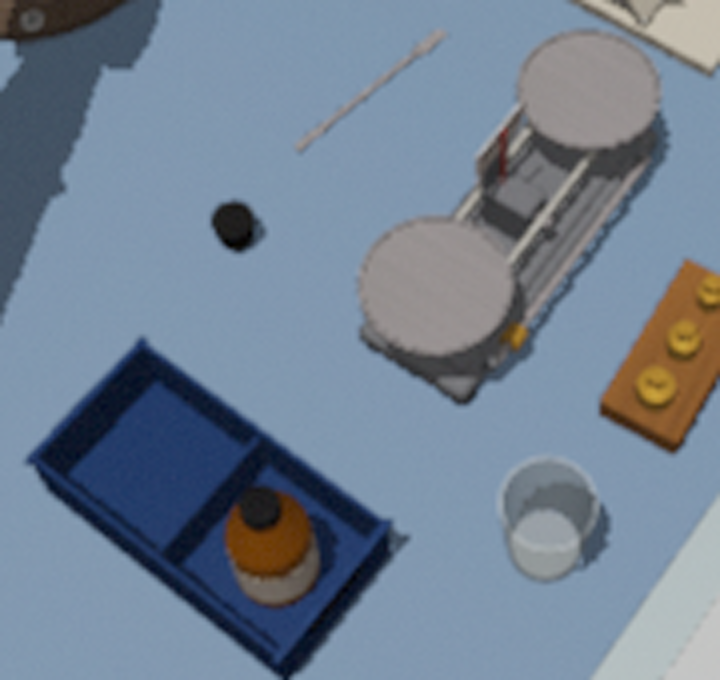

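View pics/c3.png

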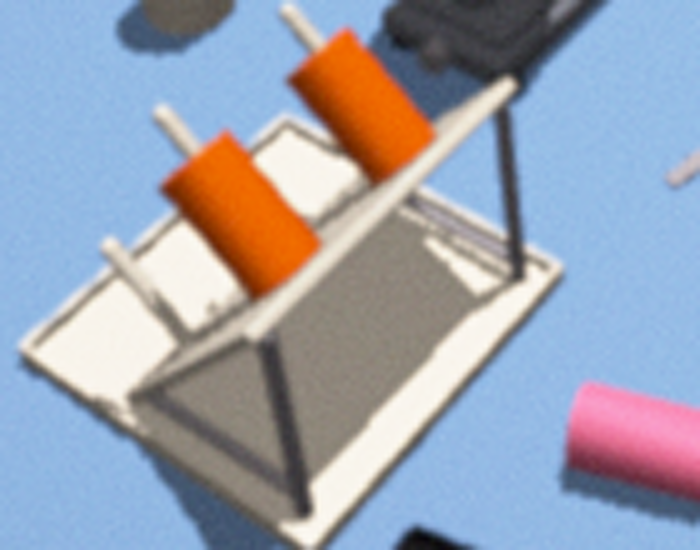

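View pics/c4.png

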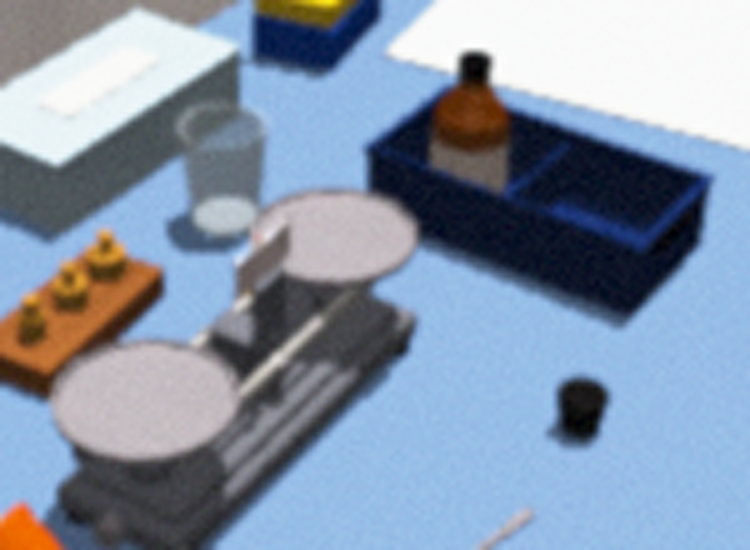

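```bash
cat > h.py <<'E'
import numpy as np, cv2
from plant import r, grab_frame, camera_params
def ray(n,uv):
    p=camera_params(n);K=p["intrinsics"];T=np.array(p["cam_to_world"])
    d=T[:3,:3]@np.linalg.solve(np.array(K),[uv[0],uv[1],1.]);return T[:3,3],d/np.linalg.norm(d)
def plane(n,uv,z):
    o,d=ray(n,uv);return o+d*(z-o[2])/d[2]
def tri(a,b):
    o1,d1=ray(*a);o2,d2=ray(*b)
    s=np.linalg.lstsq(np.c_[d1,-d2],o2-o1,rcond=None)[0]
    p,q=o1+s[0]*d1,o2+s[1]*d2
    return (p+q)/2,np.linalg.norm(p-q)
def proj(n,P):
    p=camera_params(n);T=np.linalg.inv(p["cam_to_world"]);c=T[:3,:3]@np.asarray(P)+T[:3,3];u=np.array(p["intrinsics"])@c;return u[:2]/u[2]
E
python3 - <<'E'
from h import *
np.set_printoptions(precision=4,suppress=True)
c1=lambda x,y:(235+x/7,90+y/7); c2=lambda x,y:(130+x/4,165+y/4);c3=lambda x,y:(140+x/5,225+y/5);c4=lambda x,y:(205+x/5,130+y/5)
print("pegA",tri(("scene",c1(462,262)),("side",c3(163+127,12))))
print("pegB",tri(("scene",c1(557,152)),("side",c3(163,113))))
print("tipC lower", tri(("scene",c1(602,231)),("side",c3(111,245))))
for n,a,b in(("panA",c2(589,90),c4(147,401)),("panB",c2(437,286),c4(336,237))):
    print(n,tri(("scene",a),("side",b)),plane("scene",a,.1),plane("side",b,.1))
print("tray",[plane("scene",c1(*q),.008) for q in((165,465),(505,652),(710,382))])
print("tray side",[plane("side",c3(*q),.008) for q in((22,350),(285,117),(560,265),(310,545))])
print("boardtop",tri(("scene",c1(218,293)),("side",c3(512,80))),tri(("scene",c1(428,62)),("side",c3(258,332))))
print("caddy",[plane("scene",c2(*q),.066) for q in((143,342),(33,460),(285,674),(390,525))])
print("caddyside",[plane("side",c4(*q),.066) for q in((370,150),(640,245),(712,180))])
print("bung",plane("scene",c2(235,225),.016),"spat",plane("scene",c2(300,148),.003),plane("scene",c2(440,37),.003))
print("beaker",plane("scene",c2(545,500),.08),"washcap",plane("scene",(341,186),.165))
E
```

```text
pegA (array([0.5158, 0.3049, 0.1891]), np.float64(0.0049022348534632455))
pegB (array([0.5144, 0.3942, 0.1894]), np.float64(0.004206409743119195))
tipC lower (array([0.5313, 0.4291, 0.1135]), np.float64(0.0036076588758890624))
panA (array([0.5588, 0.1111, 0.0959]), np.float64(0.0036670554639059833)) [0.5616 0.1099 0.1   ] [0.5539 0.1138 0.1   ]
panB (array([ 0.5677, -0.1095,  0.0955]), np.float64(0.00603287791978865)) [ 0.5717 -0.1096  0.1   ] [ 0.5616 -0.106   0.1   ]
tray [array([0.3928, 0.2392, 0.008 ]), array([0.6047, 0.244 , 0.008 ]), array([0.5979, 0.463 , 0.008 ])]
tray side [array([0.5963, 0.4569, 0.008 ]), array([0.6041, 0.2446, 0.008 ]), array([0.3924, 0.2364, 0.008 ]), array([0.3861, 0.4487, 0.008 ])]
boardtop (array([0.4144, 0.2473, 0.1518]), np.float64(0.004133243126213306)) (array([0.4085, 0.4429, 0.1515]), np.float64(0.007170401042662398))
caddy [array([ 0.407 , -0.2701,  0.066 ]), array([ 0.4077, -0.39  ,  0.066 ]), array([ 0.6593, -0.3978,  0.066 ]), array([ 0.6514, -0.271 ,  0.066 ])]
caddyside [array([ 0.638 , -0.2637,  0.066 ]), array([ 0.4007, -0.2693,  0.066 ]), array([ 0.3962, -0.3819,  0.066 ])]
bung [ 0.3714 -0.1309  0.016 ] spat [ 0.3595 -0.0338  0.003 ] [0.3848 0.1348 0.003 ]
beaker [ 0.7335 -0.1931  0.08  ] washcap [0.7412 0.1945 0.165 ]
```

```bash
cat >> h.py <<'E'
from scipy.spatial.transform import Rotation as Ro
np.set_printoptions(precision=4,suppress=True)
def cur():
    s=r.sense();return np.array(s["tcp_pos"]),Ro.from_euler("xyz",s["tool_rot"],degrees=True).as_matrix(),s
def Rt(elev,az=0,ysign=1,jawyaw=None):
    """tool x at elevation elev in vertical plane of azimuth az (deg); jaws horizontal normal to it"""
    e,a=np.radians([elev,az]);x=np.array([np.cos(e)*np.cos(a),np.cos(e)*np.sin(a),np.sin(e)])
    y=ysign*np.array([-np.sin(a),np.cos(a),0]);return np.c_[x,y,np.cross(x,y)]
def rel(p,R,frame=None):
    """target TCP p,R -> shift (m), rotvec (deg) in present tool axes"""
    p0,R0,s=cur() if frame is None else (*frame,None)
    return R0.T@(np.asarray(p)-p0),Ro.from_matrix(R0.T@R).as_rotvec(degrees=True)
E
python3 - <<'E'
from h import *
p,R,s=cur();print(p);print(R)
print([a for a in dir(r) if a[0]!='_'])
for ys in(1,-1):
    print(ys,rel([.45,.05,.42],Rt(-90.01,0,ys)))
E
```

```text
[ 0.2563 -0.5696  0.2307]
[[-0.0006  0.4103 -0.9119]
 [ 0.001  -0.9119 -0.4103]
 [-1.     -0.0012  0.0001]]
['IKError', 'hand_in', 'sense', 'tcp_to_grasp']
1 (array([-0.1888, -0.4858, -0.4309]), array([-155.7761,   -0.0875,    0.0152]))
-1 (array([-0.1888, -0.4858, -0.4309]), array([24.2238,  0.011 ,  0.0634]))
```

>>> apply_moves --series '[[[-0.035,-0.035,-0.04,-10,0,0],[-0.07,-0.07,-0.08,-20,0,0],[-0.1,-0.11,-0.12,-30,0,0],[-0.13,-0.15,-0.16,-40,0,0],[-0.15,-0.19,-0.2,-50,0,0]]]' --fingers 0.75 --squeeze 40

```text
t: 0.78
tcp_pos: [0.3604, -0.3155, 0.3816]
tool_rot: [53.6, 89.9, -51.8]
force: [1.0, -0.9, 0.3]
width: 0.064
```

```bash
python3 - <<'E'
from h import *
p,R,s=cur();print(s['joint_pos'],p,s["t"])
print(rel([.42,.03,.41],Rt(-90.01,0,1)))
print(rel([.48,.35,.38],Rt(-90.01,0,1)))
E
```

```text
[ 47.6033   6.6413 -14.4191  94.0863   1.7017  79.4174  17.4899] [ 0.3604 -0.3155  0.3816] 0.775
(array([-0.0287, -0.0347, -0.3489]), array([-105.4764,    0.0887,   -0.0105]))
(array([ 0.001 , -0.0623, -0.6733]), array([-105.4764,    0.0887,   -0.0105]))
```

>>> apply_moves --series '[[[-0.01,-0.01,-0.062,-10.5,0,0],[-0.02,-0.02,-0.124,-21,0,0],[-0.03,-0.025,-0.186,-31.5,0,0],[-0.03,-0.03,-0.248,-42,0,0],[-0.03,-0.035,-0.31,-52.5,0,0]]]'

```text
t: 1.4
tcp_pos: [0.41, -0.0094, 0.4106]
tool_rot: [15.1, 89.9, -37.9]
force: [0.2, 0.0, 0.0]
width: 0.0642
```

```bash
python3 - <<'E'
from h import *
p,R,s=cur();print(s['joint_pos'],p,s["t"])
print(rel([.48,.35,.38],Rt(-90.01,0,1)))
E
```

```text
[ 28.8523   0.3921 -34.4316  96.8253   0.2622  82.8108  31.4263] [ 0.41   -0.0094  0.4106] 1.4
(array([ 0.0304,  0.2723, -0.2447]), array([-52.9623,   0.0661,   0.0069]))
```

>>> apply_moves --series '[[[0.005,0.045,-0.04,-10.6,0,0],[0.01,0.09,-0.08,-21.2,0,0],[0.015,0.135,-0.12,-31.8,0,0],[0.02,0.18,-0.165,-42.4,0,0],[0.025,0.225,-0.205,-53,0,0]]]'

```text
t: 2.02
tcp_pos: [0.4681, 0.2893, 0.3851]
tool_rot: [-35.5, 90.0, -35.5]
force: [1.0, -0.5, -0.1]
width: 0.0641
```

```bash
python3 - <<'E'
from h import *
p,R,s=cur();print(s['joint_pos'],p,s["t"])
im=grab_frame("wrist");cv2.imwrite("pics/w1.png",im[:,:,::-1]);np.save("w1.npy",camera_params("wrist")["cam_to_world"])
E
```

```text
[ -0.1319  20.2855 -52.1672  82.7503  15.9871  84.6866  37.9871] [0.4681 0.2893 0.3851] 2.025
```

View pics/w1.png

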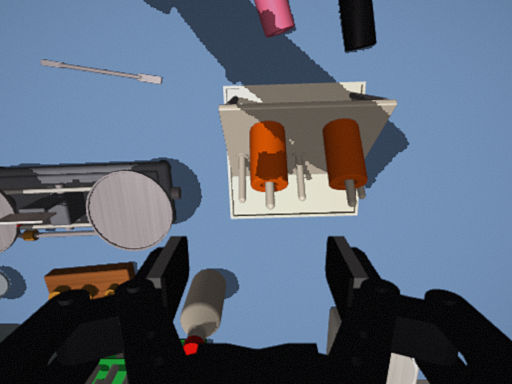

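The wrist view shows sleeves A (268,155) and B (345,155) on the upper pegs, with their tips at about (270,206) and (351,203). The left pan is at (130,209). I'll zoom in to measure the rack.

```bash
python3 - <<'E'
import cv2
s=cv2.imread("pics/w1.png")
cv2.imwrite("pics/c5.png",cv2.resize(s[75:225,215:405],None,fx=4,fy=4,interpolation=cv2.INTER_CUBIC))
E
```

```text
(no output)
```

View pics/c5.png

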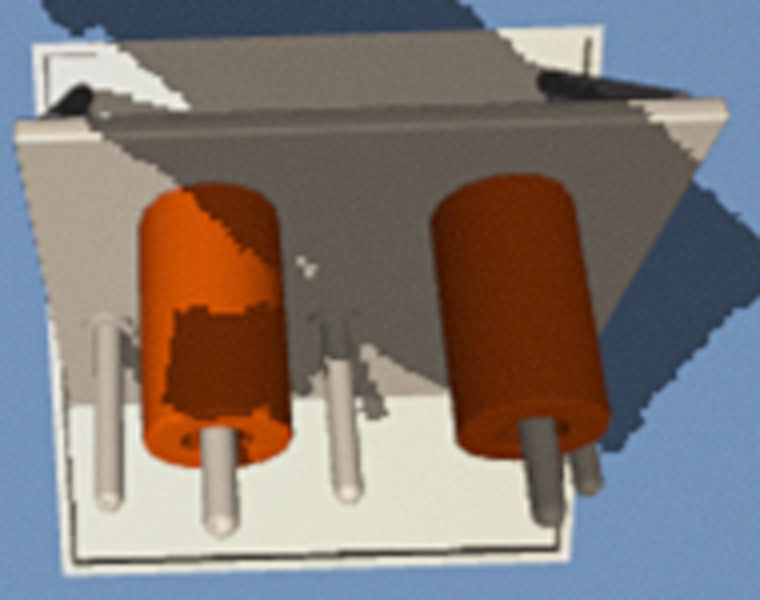

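```bash
python3 - <<'E'
from h import *
c1=lambda x,y:(235+x/7,90+y/7);c3=lambda x,y:(140+x/5,225+y/5);c5=lambda x,y:(215+x/4,75+y/4)
def multi(obs):
    A=np.zeros((3,3));b=np.zeros(3);rs=[ray(n,uv) for n,uv in obs]
    for o,d in rs: M=np.eye(3)-np.outer(d,d);A+=M;b+=M@o
    p=np.linalg.solve(A,b);return p,[round(1e3*np.linalg.norm((np.eye(3)-np.outer(d,d))@(p-o)),1) for o,d in rs]
print(camera_params("wrist")["cam_to_world"]-np.load("w1.npy"))
for n,s,d,w in(("A",c1(462,262),c3(290,12),c5(220,525)),("B",c1(557,152),c3(163,113),c5(549,515))):
    print(n,multi([("scene",s),("side",d),("wrist",w)]),plane("wrist",w,.192))
print("pan wrist",plane("wrist",(130,209),.1))
print("board",plane("wrist",c5(17,125),.155),plane("wrist",c5(726,103),.155))
print("tray",[plane("wrist",c5(*q),.008) for q in((33,45),(605,27),(570,560),(65,573))])
# sleeves rim centres, axis at open end: rack z=125+75*.643-3.8=169
print("rims",plane("wrist",c5(218,438),.169),plane("wrist",c5(533,426),.169))
for q in ((216,190),(505,182)): print("root",plane("wrist",c5(*q),.121+.0))
E
```

```text
[[0. 0. 0. 0.]
 [0. 0. 0. 0.]
 [0. 0. 0. 0.]
 [0. 0. 0. 0.]]
A (array([0.5155, 0.3076, 0.1893]), [np.float64(1.9), np.float64(4.3), np.float64(3.8)]) [0.5154 0.3112 0.192 ]
B (array([0.5127, 0.3972, 0.1899]), [np.float64(3.0), np.float64(3.6), np.float64(3.9)]) [0.5111 0.4004 0.192 ]
pan wrist [0.5561 0.1216 0.1   ]
board [0.4125 0.2537 0.155 ] [0.4033 0.4488 0.155 ]
tray [array([0.3901, 0.2442, 0.008 ]), array([0.3799, 0.4605, 0.008 ]), array([0.5957, 0.47  , 0.008 ]), array([0.6051, 0.2552, 0.008 ])]
rims [0.4975 0.311  0.169 ] [0.4925 0.4005 0.169 ]
root [0.4325 0.3105 0.121 ]
root [0.4286 0.3987 0.121 ]
```

```bash
cat >> h.py <<'E'
PSI=2.2
def sl(tip,g,psi=PSI,hang=.005):
    c,s=np.cos(np.radians(psi)),np.sin(np.radians(psi))
    u=np.array([.766*c,.766*s,.643]);n=np.array([.643*c,.643*s,-.766])
    return np.array(tip)-(.105-g)*u+hang*n
def pr(p,R): print("shift",rel(p,R)[0].round(4),"rot",rel(p,R)[1].round(2))
G=.0187
E
python3 - <<'E'
from h import *
R=Rt(-120,2.2,1);x=R[:,0]
t=sl([.5155,.307,.1905],.06)+G*x
print("tcp grasp",t,"pre",t-.11*x); pr(t-.11*x,R)
E
```

```text
tcp grasp [0.4749 0.3054 0.1415] pre [0.5299 0.3076 0.2368]
shift [0.1461 0.0091 0.0638] rot [-1.15 29.81 -0.57]
```

>>> apply_moves --series '[[[0.02,0.009,0.04,-1,8,0],[0.05,0.009,0.06,-1,17,0],[0.09,0.009,0.064,-1,26,0],[0.125,0.009,0.064,-1.2,30,-0.6],[0.146,0.009,0.064,-1.2,30,-0.6]]]'

```text
t: 2.7
tcp_pos: [0.5322, 0.2956, 0.2353]
tool_rot: [-179.3, 59.8, -178.4]
force: [-0.3, -0.0, 0.6]
width: 0.0643
```

```bash
python3 - <<'E'
from h import *
p,R,s=cur();print(s['joint_pos'],p,s["t"])
im=grab_frame("wrist");cv2.imwrite("pics/w2.png",im[:,:,::-1])
print(proj("wrist",p))
T=[.5155,.307,.1905];print(proj("wrist",T),proj("wrist",sl(T,.075)),proj("wrist",sl(T,0)))
E
```

```text
[ -5.1592  49.0439 -47.1978  64.4219  12.6888 100.9472  43.3055] [0.5322 0.2956 0.2353] 2.7
[259.4965 247.5124]
[278.2584 224.4396] [275.484  200.5053] [270.8228 147.7095]
```

View pics/w2.png

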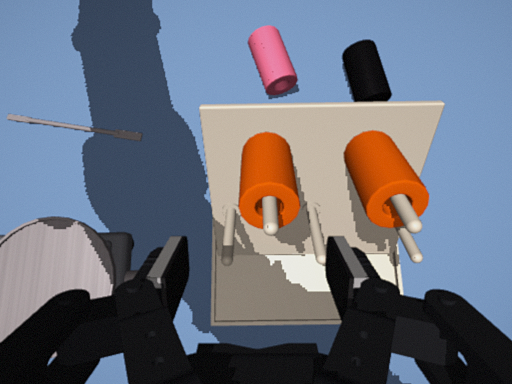

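```bash
python3 - <<'E'
from h import *
p,R,s=cur();print(p,s["t"],s["tool_rot"],abs(s["qvel"]).max())
for n,w in(("A",(270.5,228)),("B",(416,225))): print(n,plane("wrist",w,.1915))
im=cv2.imread("pics/w2.png");cv2.imwrite("pics/c6.png",cv2.resize(im[95:275,195:450],None,fx=3,fy=3,interpolation=cv2.INTER_CUBIC))
E
```

```text
[0.5315 0.2955 0.2345] 2.75 [-179.201    59.802  -178.2848] 3.1682979359156063
A [0.5179 0.3021 0.1915]
B [0.5145 0.3924 0.1915]
```

View pics/c6.png

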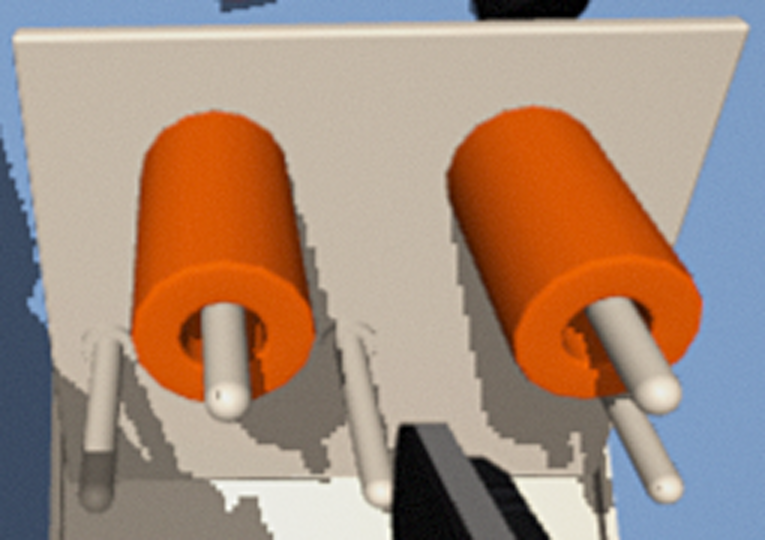

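```bash
python3 - <<'E'
from h import *
R=Rt(-120,2.2,1);x=R[:,0]
t=sl([.5165,.3032,.191],.06)+G*x
print(t); pr(t,R); pr(t-.05*x,R)
E
```

```text
[0.4759 0.3016 0.142 ]
shift [ 0.1078  0.0078 -0.0014] rot [-1.22 -0.2  -0.24]
shift [ 0.0578  0.008  -0.0016] rot [-1.22 -0.2  -0.24]
```

>>> apply_moves --series '[[[0.03,0.008,-0.001,-1.2,0,0],[0.06,0.008,-0.001,-1.2,0,0],[0.085,0.008,-0.001,-1.2,0,0],[0.105,0.008,-0.001,-1.2,0,0],[0.108,0.008,-0.001,-1.2,0,0]]]'

```text
t: 3.38
tcp_pos: [0.4763, 0.3029, 0.1476]
tool_rot: [179.3, 60.1, -178.5]
force: [0.0, -0.6, 1.2]
width: 0.0639
```

```bash
python3 - <<'E'
from h import *
p,R,s=cur();print(s['joint_pos'],p,s["t"],s["force"])
im=grab_frame("wrist");cv2.imwrite("pics/w3.png",im[:,:,::-1])
im=grab_frame("side");cv2.imwrite("pics/s3.png",cv2.resize(im[200:340,130:290,::-1],None,fx=4,fy=4))
E
```

```text
[ -3.7129  49.5071 -48.0623  78.9008  13.759   86.9573  41.9082] [0.4763 0.3029 0.1476] 3.375 [ 0.0484 -0.5753  1.2047]
```

View pics/w3.png

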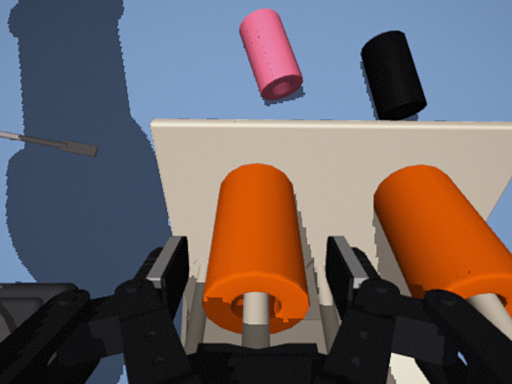

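View pics/s3.png

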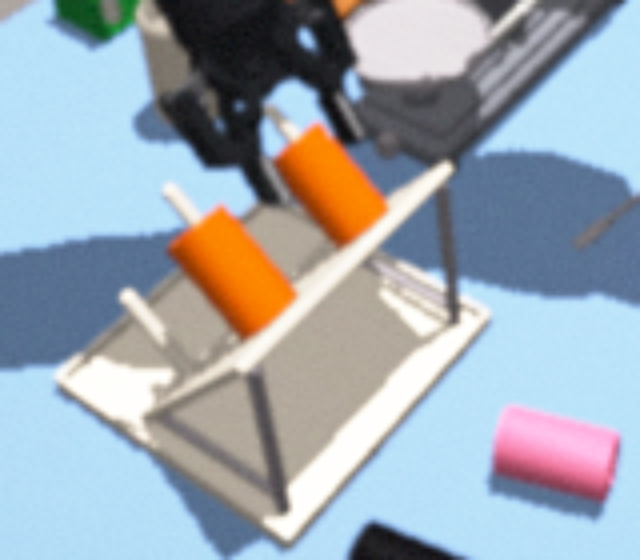

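>>> apply_moves --series '[[[0.002,0,0,0,0,0],[0.002,0,0,0,0,0],[0.002,0,0,0,0,0],[0.002,0,0,0,0,0],[0.002,0,0,0,0,0]]]' --fingers 0 --squeeze 60

```text
t: 4.1
tcp_pos: [0.4769, 0.3032, 0.1459]
tool_rot: [179.2, 60.1, -178.7]
force: [2.7, -0.7, 6.5]
width: 0.0431
```

```bash
python3 - <<'E'
from h import *
p,R,s=cur();print(p,s["t"],s["force"],s["width"],s["tool_rot"])
im=grab_frame("wrist");cv2.imwrite("pics/w4.png",im[:,:,::-1])
u=np.array([.766*np.cos(.0384),.766*np.sin(.0384),.643]); print("u in tool",R.T@u, "up in tool",R.T@[0,0,1])
E
```

```text
[0.4769 0.3032 0.1459] 4.1 [ 2.6776 -0.6829  6.5045] 0.043118365917955336 [ 179.218    60.1017 -178.6621]
u in tool [-0.9392  0.0068  0.3436] up in tool [-0.8669  0.0068 -0.4984]
```

View pics/w4.png

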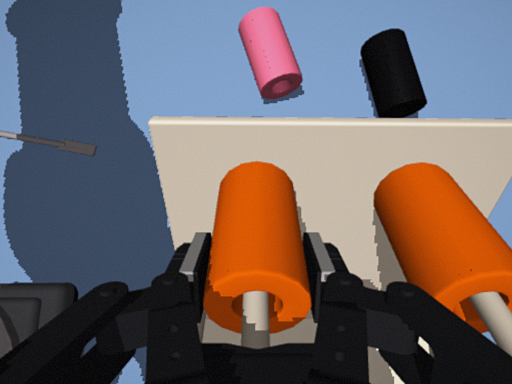

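>>> apply_moves --series '[[[-0.01,0,0.0,0,0,0],[-0.035,0,0.009,0,0,0],[-0.066,0,0.02,0,0,0],[-0.096,0.001,0.031,0,0,0],[-0.12,0.001,0.041,0,0,0]]]'

```text
t: 4.78
tcp_pos: [0.5727, 0.3069, 0.2293]
tool_rot: [179.3, 60.1, -178.6]
force: [0.5, -0.7, -2.7]
width: 0.0431
```

```bash
python3 - <<'E'
from h import *
p,R,s=cur();print(s["joint_pos"],p,s["t"],s["force"],s["width"],s["tool_rot"])
im=grab_frame("wrist");cv2.imwrite("pics/w5.png",im[:,:,::-1])
im=grab_frame("side");cv2.imwrite("pics/s5.png",cv2.resize(im[180:340,130:290,::-1],None,fx=3.6,fy=3.6))
E
```

```text
[ -7.6529  52.812  -46.0417  56.2827  14.553  104.5968  45.9611] [0.5727 0.3069 0.2293] 4.775 [ 0.4963 -0.6923 -2.6871] 0.04305271632907224 [ 179.2544   60.0576 -178.6265]
```

View pics/w5.png

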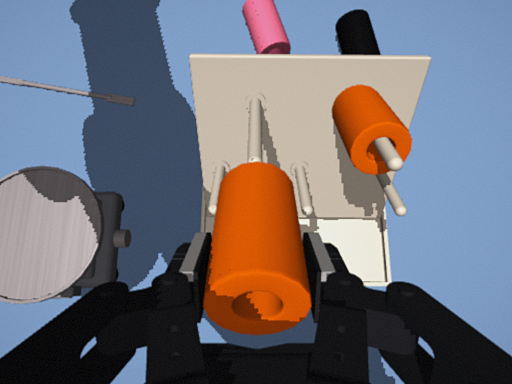

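View pics/s5.png

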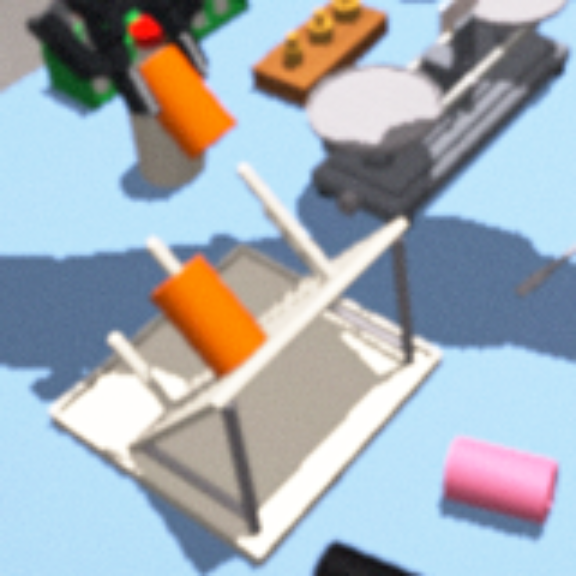

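```bash
python3 - <<'E'
from h import *
R=Rt(-70,2.2,1)
p,R0,s=cur();print(p)
from scipy.spatial.transform import Slerp
a=(p,R0)
for f,q in((.3,[.572,.25,.29]),(.7,[.572,.16,.30]),(1,[.572,.05,.29])):
    Rf=Slerp([0,1],Ro.from_matrix([R0,R]))(f).as_matrix();print(f,*rel(q,Rf,a))
E
```

```text
[0.5737 0.3071 0.2293]
0.3 [-0.0512 -0.0565 -0.0335] [ -0.076  -14.9493  -0.138 ]
0.7 [-0.059  -0.1464 -0.0414] [ -0.1774 -34.8817  -0.3219]
1 [-0.0492 -0.2564 -0.0401] [ -0.2535 -49.831   -0.4599]
```

>>> apply_moves --series '[[[-0.035,-0.02,-0.02,0,-10,0],[-0.05,-0.06,-0.033,0,-20,0],[-0.057,-0.115,-0.04,0,-30,0],[-0.059,-0.17,-0.041,0,-40,0],[-0.05,-0.225,-0.04,0,-50,0]]]'

```text
t: 5.5
tcp_pos: [0.5696, 0.0807, 0.2907]
tool_rot: [0.8, 69.8, 2.8]
force: [1.8, -1.3, -1.8]
width: 0.0431
```

```bash
python3 - <<'E'
from h import *
p,R,s=cur();print(s["joint_pos"],p,s["t"],s["force"],s["width"],s["tool_rot"])
pr([.572,-.109,.26],Rt(-70,2.2,1))
E
```

```text
[ 28.8027  13.1421 -52.749  107.0127  23.008   47.5383  57.5082] [0.5696 0.0807 0.2907] 5.5 [ 1.8474 -1.3043 -1.8473] 0.043053590066506414 [ 0.7905 69.7778  2.8069]
shift [ 0.0264 -0.1899 -0.0145] rot [-0.22  0.22 -0.21]
```

>>> apply_moves --series '[[[0.0,-0.05,-0.005,0,0,0],[0.005,-0.1,-0.01,0,0,0],[0.01,-0.15,-0.014,0,0,0],[0.02,-0.185,-0.0145,0,0,0],[0.026,-0.19,-0.0145,0,0,0]]]'

```text
t: 6.12
tcp_pos: [0.5705, -0.1109, 0.2579]
tool_rot: [1.1, 70.3, 2.8]
force: [-0.4, -0.1, -2.5]
width: 0.0427
```

```bash
python3 - <<'E'
from h import *
p,R,s=cur();print(s["joint_pos"],p,s["t"],s["force"],s["tool_rot"])
w=grab_frame("wrist");cv2.imwrite("pics/w6.png",w[:,:,::-1])
a=grab_frame("scene");b=grab_frame("side")
o=np.hstack([cv2.resize(a[150:290,190:310],None,fx=3.3,fy=3.3),cv2.resize(b[130:270,210:330],None,fx=3.3,fy=3.3)])
cv2.imwrite("pics/m6.png",o[:,:,::-1]); cv2.imwrite("pics/scene6.png",a[:,:,::-1]); cv2.imwrite("pics/side6.png",b[:,:,::-1])
g=p-G*R[:,0]
for n in("scene","side","wrist"): print(n,"grasp",proj(n,g),"bottom",proj(n,g-[0,0,.0632]),"pan",proj(n,[.5655,-.109,.1]))
E
```

```text
[ 50.252   16.3788 -51.1952 108.3669  16.3687  42.3483  83.824 ] [ 0.5705 -0.1109  0.2579] 6.125 [-0.3931 -0.1003 -2.4526] [ 1.0511 70.3253  2.7593]
scene grasp [235.1812 205.1981] bottom [235.8814 216.9694] pan [237.7705 235.2925]
side grasp [272.9699 132.439 ] bottom [272.7709 149.1586] pan [271.788  176.6527]
wrist grasp [249.1754 263.8667] bottom [250.6899 178.8613] pan [254.578  105.2352]
```

View pics/m6.png

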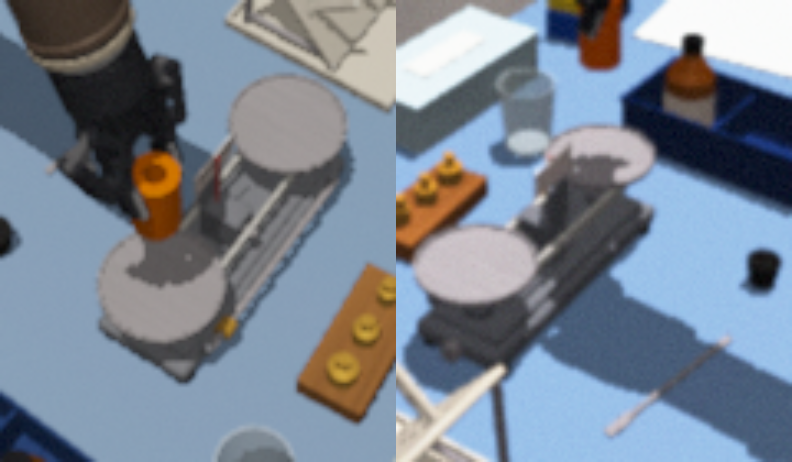

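View pics/w6.png

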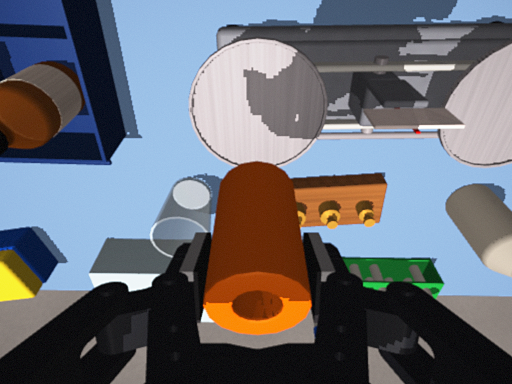

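```bash
python3 - <<'E'
from h import *
p,R,s=cur();g=p-G*R[:,0]
for tilt in(-6,0,6):
  for off in (0,):
    u=np.array([np.sin(np.radians(tilt)),0,np.cos(np.radians(tilt))]);e1=np.array([u[2],0,-u[0]]);e2=np.array([0,1,0])
    o={}
    for nm,c in(("bot",g-.0632*u),("top",g+.0118*u)):
        P=np.array([proj("wrist",c+.022*(np.cos(t)*e1+np.sin(t)*e2)) for t in np.linspace(0,6.28,60)])
        o[nm]=(P.min(0).round(),P.max(0).round(),proj("wrist",c).round())
    print(tilt,o)
# scene camera: rim
im=cv2.imread("pics/scene6.png")[:,:,::-1].astype(int)
m=((im[...,0]>120)&(im[...,0]-im[...,2]>80)&(im[...,1]<140)).astype(np.uint8);m[:, :215]=0;m[:,260:]=0;m[:185]=0;m[230:]=0
ys,xs=np.where(m);print("scene",xs.min(),xs.max(),ys.min(),ys.max())
for tilt in(-6,0,6):
    u=np.array([np.sin(np.radians(tilt)),0,np.cos(np.radians(tilt))]);e1=np.array([u[2],0,-u[0]]);e2=np.array([0,1,0])
    P=np.array([proj("scene",c+.022*(np.cos(t)*e1+np.sin(t)*e2)) for c in(g-.0632*u,g+.0118*u) for t in np.linspace(0,6.28,60)])
    print(tilt,P.min(0),P.max(0))
E
```

```text
-6 {'bot': (array([221., 157.]), array([295., 221.]), array([258., 191.])), 'top': (array([204., 246.]), array([316., 325.]), array([260., 289.]))}
0 {'bot': (array([220., 148.]), array([296., 210.]), array([258., 181.])), 'top': (array([204., 253.]), array([315., 322.]), array([260., 291.]))}
6 {'bot': (array([220., 140.]), array([297., 200.]), array([259., 172.])), 'top': (array([204., 261.]), array([315., 318.]), array([260., 293.]))}
scene 231 244 197 214
-6 [227.8513 195.0285] [246.553  223.4743]
0 [228.1503 194.9635] [244.7388 222.5654]
6 [227.514  194.9282] [244.718  221.5292]
```

```bash
python3 - <<'E'
from h import *
p,R,s=cur();g=p-G*R[:,0];print(p,s["tool_rot"],s["t"])
w=grab_frame("wrist");im=w.astype(int)
cv2.imwrite("pics/w7.png",cv2.resize(w[60:350,180:340,::-1],None,fx=2,fy=2))
for n in ("bot","top"): pass
print(proj("wrist",g-[0,0,.0632]),proj("wrist",g+[0,0,.0118]))
m=((im[...,0]>90)&(im[...,0]-im[...,2]>70)).astype(np.uint8);m[:140]=0;m[:,:195]=0;m[:,330:]=0
m[:230,302:]=0
ys,xs=np.where(m);print(xs.min(),xs.max(),ys.min(),ys.max())
for y in(175,190,210,230): x=np.where(m[y])[0];print(y,x.min(),x.max())
E
```

```text
[ 0.5713 -0.1065  0.259 ] [ 1.1748 70.2397  3.2144] 6.275
[257.1748 180.2336] [258.1938 289.2757]
203 311 162 334
175 227 286
190 220 301
210 217 296
230 214 299
```

View pics/w7.png

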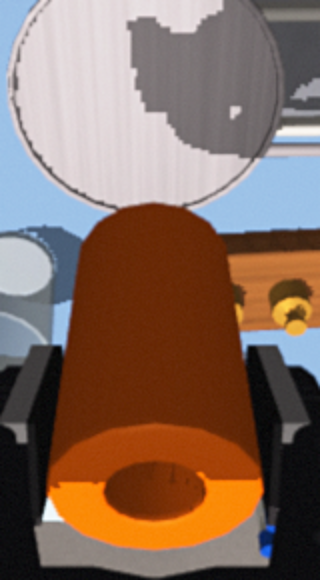

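>>> apply_moves --series '[[[0.035,0,-0.0125,0,0,0],[0.07,0,-0.025,0,0,0],[0.09,0,-0.032,0,0,0],[0.096,-0.001,-0.034,0,0,0],[0.096,-0.001,-0.034,0,0,0]]]'

```text
t: 6.95
tcp_pos: [0.573, -0.1071, 0.1584]
tool_rot: [1.0, 70.1, 3.1]
force: [-0.1, 1.4, -1.1]
width: 0.0428
```

```bash
python3 - <<'E'
from h import *
p,R,s=cur();print(p,s["t"],s["force"],s["tool_rot"])
a=grab_frame("scene");b=grab_frame("side")
o=np.hstack([cv2.resize(a[180:290,190:290],None,fx=4,fy=4),cv2.resize(b[120:230,220:320],None,fx=4,fy=4)])
cv2.imwrite("pics/m8.png",o[:,:,::-1])
E
```

```text
[ 0.573  -0.1071  0.1584] 6.95 [-0.0746  1.4241 -1.102 ] [ 1.0271 70.1351  3.1039]
```

View pics/m8.png

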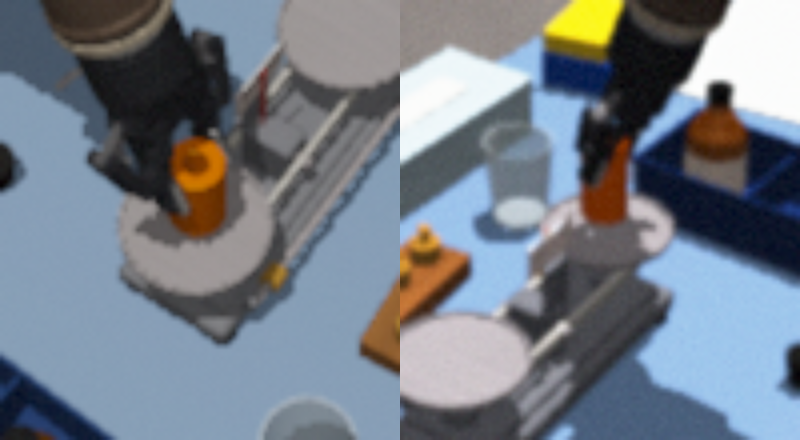

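>>> apply_moves --series '[[[0.004,0,-0.0015,0,0,0],[0.008,0,-0.003,0,0,0],[0.012,0,-0.0045,0,0,0],[0.015,0,-0.0055,0,0,0],[0.0165,0,-0.006,0,0,0]]]'

```text
t: 7.68
tcp_pos: [0.5725, -0.1079, 0.1399]
tool_rot: [1.1, 70.2, 3.1]
force: [0.1, 0.5, -2.5]
width: 0.0429
```

```bash
python3 - <<'E'
from h import *
p,R,s=cur();print(p,s["t"],s["force"],s["tool_rot"])
a=grab_frame("scene");b=grab_frame("side");w=grab_frame("wrist")
o=np.hstack([cv2.resize(a[180:290,190:290],None,fx=4,fy=4),cv2.resize(b[120:230,220:320],None,fx=4,fy=4)])
cv2.imwrite("pics/m9.png",o[:,:,::-1]);cv2.imwrite("pics/w9.png",w[:,:,::-1])
E
```

```text
[ 0.5725 -0.1079  0.1399] 7.675 [ 0.0717  0.4588 -2.5247] [ 1.0523 70.1885  3.0515]
```

View pics/m9.png

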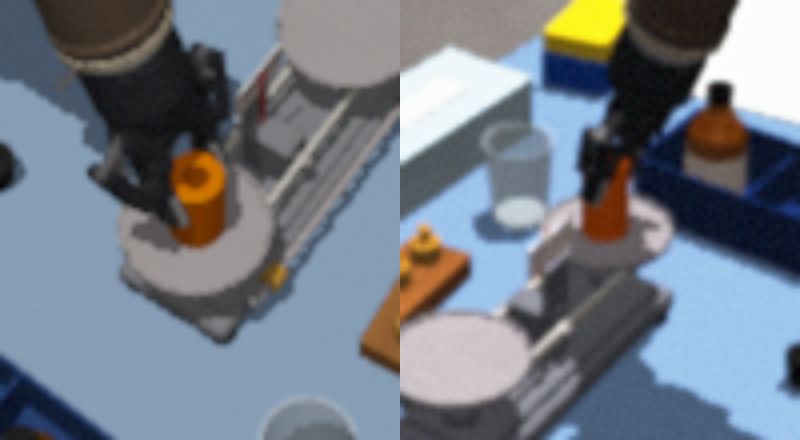

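View pics/w9.png

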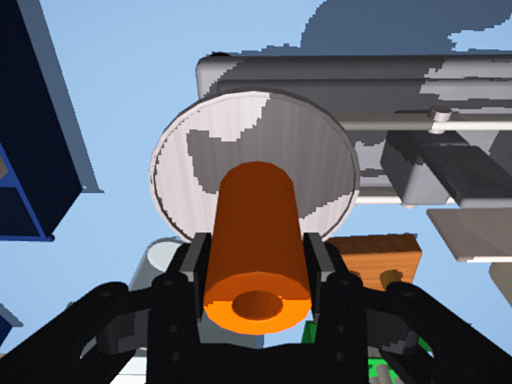

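>>> apply_moves --series '[[[0.002,0,-0.001,0,0,0],[0.004,0,-0.0015,0,0,0],[0.006,0,-0.002,0,0,0],[0.006,0,-0.002,0,0,0],[0.006,0,-0.002,0,0,0]]]'

```text
t: 8.45
tcp_pos: [0.5728, -0.1079, 0.1338]
tool_rot: [1.0, 70.2, 3.0]
force: [0.5, -0.1, -0.7]
width: 0.0434
```

```bash
python3 - <<'E'
from h import *
p,R,s=cur();print(p,s["t"],s["force"],s["tool_rot"])
a=grab_frame("scene");b=grab_frame("side")
o=np.hstack([cv2.resize(a[180:290,190:290],None,fx=4,fy=4),cv2.resize(b[120:230,220:320],None,fx=4,fy=4)])
cv2.imwrite("pics/m10.png",o[:,:,::-1])
E
```

```text
[ 0.5728 -0.1079  0.1338] 8.45 [ 0.5453 -0.1371 -0.6958] [ 1.0345 70.1723  3.0334]
```

View pics/m10.png

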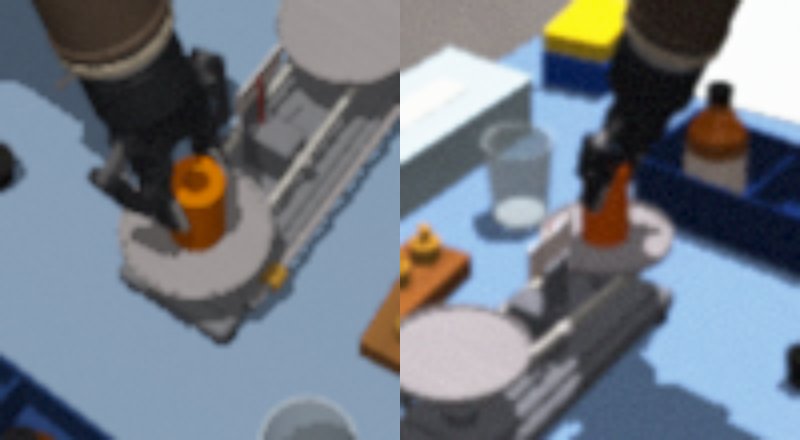

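>>> apply_moves --series '[[[0.002,0,-0.001,0,0,0],[0.004,0,-0.0015,0,0,0],[0.005,0,-0.0018,0,0,0],[0.005,0,-0.0018,0,0,0],[0.005,0,-0.0018,0,0,0]]]'

```text
t: 9.18
tcp_pos: [0.5731, -0.1079, 0.1292]
tool_rot: [0.9, 70.1, 2.9]
force: [-4.8, -0.8, 8.8]
width: 0.043
```

>>> apply_moves --series '[[[0,0,0,0,0,0],[0,0,0,0,0,0],[0,0,0,0,0,0],[0,0,0,0,0,0],[0,0,0,0,0,0]]]' --fingers 0.75

```text
t: 9.8
tcp_pos: [0.5727, -0.1079, 0.1285]
tool_rot: [1.0, 70.2, 3.0]
force: [-0.3, 0.5, 0.4]
width: 0.0641
```

```bash
python3 - <<'E'
from h import *
p,R,s=cur();print(p,s["t"],s["force"],s["tool_rot"],s["width"])
a=grab_frame("scene");b=grab_frame("side");w=grab_frame("wrist")
o=np.hstack([cv2.resize(a[180:290,190:290],None,fx=4,fy=4),cv2.resize(b[120:230,220:320],None,fx=4,fy=4)])
cv2.imwrite("pics/m11.png",o[:,:,::-1]);cv2.imwrite("pics/w11.png",w[:,:,::-1])
E
```

```text
[ 0.5727 -0.1079  0.1285] 9.8 [-0.3162  0.5119  0.3752] [ 1.0441 70.1758  3.0363] 0.06410127708199641
```

View pics/m11.png

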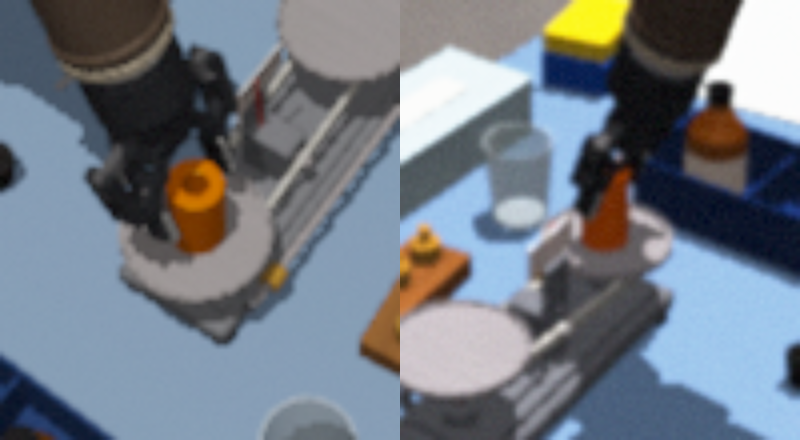

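View pics/w11.png

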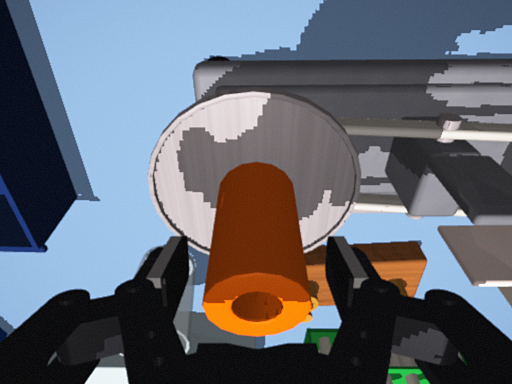

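```bash
python3 - <<'E'
from h import *
from scipy.spatial.transform import Slerp
R=Rt(-120,2.2,1);x=R[:,0]
t=sl([.513,.3931,.191],.06)+G*x
print("grasp",t,"pre",t-.11*x)
p,R0,s=cur();a=(p,R0)
S=Slerp([0,1],Ro.from_matrix([R0,R]))
print(rel(p-.13*R0[:,0]+[0,.1,0],R0)[0])
for f,q in((0,[.535,-.05,.26]),(0,[.535,.06,.28]),(.2,[.535,.11,.285])):
    print(*rel(q,S(f).as_matrix(),a))
E
```

```text
grasp [0.4724 0.3915 0.142 ] pre [0.5274 0.3937 0.2373]
[-0.1282  0.0999  0.0032]
[-0.1354  0.06    0.0109] [0. 0. 0.]
[-0.1523  0.17    0.0212] [0. 0. 0.]
[-0.1561  0.22    0.0245] [-0.0228  9.9652 -0.0747]
```

>>> apply_moves --series '[[[-0.05,0,0,0,0,0],[-0.11,0.01,0.0,0,0,0],[-0.14,0.06,0.01,0,0,0],[-0.15,0.12,0.02,0,5,0],[-0.156,0.18,0.024,0,12,0]]]'

```text
t: 10.58
tcp_pos: [0.5361, 0.0699, 0.2864]
tool_rot: [1.3, 82.2, 3.1]
force: [0.8, 0.7, -0.2]
width: 0.0639
```

```bash
python3 - <<'E'
from h import *
from scipy.spatial.transform import Slerp
R=Rt(-120,2.2,1);x=R[:,0]
t=sl([.513,.3931,.191],.06)+G*x
p,R0,s=cur();a=(p,R0);print(p,s["tool_rot"],s["t"],s["joint_pos"])
S=Slerp([0,1],Ro.from_matrix([R0,R]))
for f,q in((.5,[.535,.2,.29]),(1,[.53,.3,.27]),(1,t-.11*x)):
    print(*rel(q,S(f).as_matrix(),a))
E
```

```text
[0.5361 0.0699 0.2864] [ 1.3028 82.1733  3.1293] 10.575 [ 29.5822  17.9719 -55.0776 100.6628  19.6057  62.5871  60.4862]
[-0.0028  0.13    0.0035] [-0.1632 18.9126 -0.124 ]
[ 0.0171  0.2301 -0.001 ] [-0.3264 37.8251 -0.2481]
[ 0.0498  0.3237 -0.0051] [-0.3264 37.8251 -0.2481]
```

>>> apply_moves --series '[[[-0.005,0.06,0.002,0,9,0],[-0.003,0.12,0.003,0,18,0],[0.0,0.18,0.0,0,27,0],[0.015,0.24,0.0,-0.3,36,0],[0.025,0.3,-0.003,-0.3,38,-0.2]]]'

```text
t: 11.2
tcp_pos: [0.527, 0.3708, 0.2571]
tool_rot: [180.0, 59.5, -177.8]
force: [0.8, 0.0, -0.8]
width: 0.0641
```

>>> apply_moves --series '[[[0.01,0.015,0.008,0,0,0],[0.02,0.022,0.014,0,0,0],[0.022,0.024,0.014,0,0,0],[0.022,0.024,0.014,0,0,0],[0.022,0.024,0.014,0,0,0]]]'

```text
t: 11.82
tcp_pos: [0.5265, 0.393, 0.2363]
tool_rot: [179.5, 59.9, -178.1]
force: [0.7, 0.2, -0.1]
width: 0.0641
```

```bash
python3 - <<'E'
from h import *
R=Rt(-120,2.2,1);x=R[:,0]
t=sl([.513,.3931,.191],.06)+G*x
p,R0,s=cur();print(p,s["tool_rot"],s["t"],s["joint_pos"],abs(s["qvel"]).max())
pr(t-.11*x,R);pr(t,R)
im=grab_frame("wrist");cv2.imwrite("pics/w12.png",im[:,:,::-1])
print(proj("wrist",[.513,.3931,.191]))
E
```

```text
[0.5265 0.393  0.2363] [ 179.5432   59.921  -178.1115] 11.825 [-13.705   53.0144 -48.687   56.2553  13.6395 103.0226  38.2575] 0.3215572420606077
shift [-0.0013  0.0006  0.0003] rot [ 0.19 -0.08 -0.16]
shift [0.1087 0.0003 0.0004] rot [ 0.19 -0.08 -0.16]
[259.4323 228.3924]
```

View pics/w12.png

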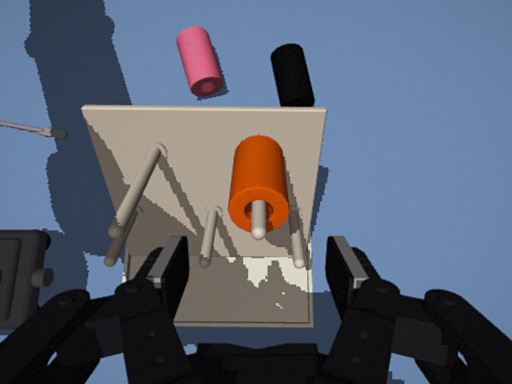

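>>> apply_moves --series '[[[0.03,0,0,0,0,0],[0.06,0,0,0,0,0],[0.085,0,0,0,0,0],[0.102,0,0,0,0,0],[0.107,0,0,0,0,0]]]'

```text
t: 12.5
tcp_pos: [0.4717, 0.3915, 0.1424]
tool_rot: [179.7, 59.8, -177.9]
force: [0.4, -0.1, -0.9]
width: 0.0642
```

>>> apply_moves --series '[[[0,0,0,0,0,0],[0,0,0,0,0,0],[0,0,0,0,0,0],[0,0,0,0,0,0],[0,0,0,0,0,0]]]' --fingers 0 --squeeze 60

```text
t: 13.12
tcp_pos: [0.4727, 0.3924, 0.1436]
tool_rot: [179.5, 59.9, -178.1]
force: [3.0, -1.4, 6.6]
width: 0.0431
```

```bash
python3 - <<'E'
from h import *
p,R,s=cur();print(p,s["t"],s["force"],s["width"],s["tool_rot"])
im=grab_frame("wrist");cv2.imwrite("pics/w13.png",im[:,:,::-1])
u=np.array([.766*np.cos(.0384),.766*np.sin(.0384),.643]); print("u in tool",R.T@u)
E
```

```text
[0.4727 0.3924 0.1436] 13.125 [ 2.9985 -1.3523  6.5951] 0.04309632002696694 [ 179.4804   59.9049 -178.1093]
u in tool [-0.9404  0.0011  0.3403]
```

View pics/w13.png

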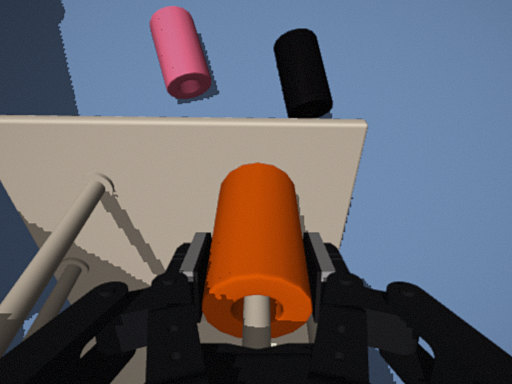

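Gripped the same way as A: width 43 mm, sleeve centred at (257,250). I'll pull it off along the peg.

>>> apply_moves --series '[[[-0.01,0,0.0,0,0,0],[-0.035,0,0.009,0,0,0],[-0.066,0,0.02,0,0,0],[-0.096,0,0.031,0,0,0],[-0.121,0,0.041,0,0,0]]]'

```text
t: 13.8
tcp_pos: [0.5692, 0.3958, 0.2278]
tool_rot: [179.5, 59.8, -178.1]
force: [1.5, 1.5, -1.0]
width: 0.0432
```

```bash
python3 - <<'E'
from h import *
p,R0,s=cur();print(s["joint_pos"],p,s["t"],s["force"],s["width"],s["tool_rot"])
im=grab_frame("wrist");cv2.imwrite("pics/w14.png",im[:,:,::-1])
from scipy.spatial.transform import Slerp
R=Rt(-70,2.2,1);a=(p,R0);S=Slerp([0,1],Ro.from_matrix([R0,R]))
for f,q in((.2,[.571,.37,.27]),(.6,[.568,.28,.29]),(1,[.565,.111,.26])): print(f,*rel(q,S(f).as_matrix(),a))
E
```

```text
[-15.7659  56.9388 -47.0412  47.3994  15.4426 107.537   41.0789] [0.5692 0.3958 0.2278] 13.8 [ 1.4826  1.4548 -1.0451] 0.04324877520132688 [ 179.5247   59.8493 -178.0505]
0.2 [-0.037  -0.0257 -0.0206] [  0.0374 -10.03    -0.0462]
0.6 [-0.0512 -0.1154 -0.0366] [  0.1122 -30.09    -0.1385]
1 [-0.0209 -0.2843 -0.0305] [  0.187  -50.15    -0.2309]
```

View pics/w14.png

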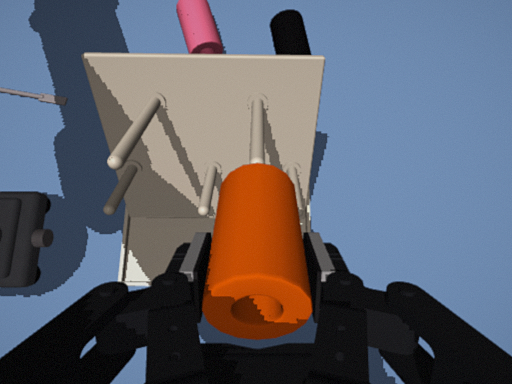

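>>> apply_moves --series '[[[-0.03,-0.005,-0.01,0,-4,0],[-0.048,-0.05,-0.03,0,-14,0],[-0.05,-0.11,-0.036,0,-24,0],[-0.05,-0.17,-0.036,0,-34,0],[-0.045,-0.23,-0.036,0,-44,0]]]'

```text
t: 14.48
tcp_pos: [0.5693, 0.1638, 0.2837]
tool_rot: [0.7, 75.8, 3.1]
force: [1.4, -1.0, 0.1]
width: 0.0433
```

```bash
python3 - <<'E'
from h import *
p,R0,s=cur();print(p,s["t"],s["force"],s["width"],s["tool_rot"])
pr([.564,.111,.225],Rt(-70,2.2,1))
E
```

```text
[0.5693 0.1638 0.2837] 14.475 [ 1.3856 -1.0107  0.121 ] 0.04331568575108351 [ 0.7251 75.77    3.0923]
shift [ 0.0549 -0.0527 -0.0216] rot [ 0.13 -5.77 -0.23]
```

>>> apply_moves --series '[[[0.005,-0.03,-0.008,0,-3,0],[0.02,-0.05,-0.018,0,-5.8,-0.2],[0.04,-0.053,-0.021,0,-5.8,-0.2],[0.055,-0.053,-0.0215,0,-5.8,-0.2],[0.055,-0.053,-0.0215,0,-5.8,-0.2]]]'

```text
t: 15.1
tcp_pos: [0.5633, 0.1129, 0.2231]
tool_rot: [0.1, 70.5, 2.5]
force: [-0.2, -0.2, -0.4]
width: 0.0432
```

```bash
python3 - <<'E'
from h import *
p,R0,s=cur();print(p,s["t"],s["force"],s["width"],s["tool_rot"],s["joint_pos"])
print(R0.T@[0,0,-.01])
w=grab_frame("wrist");cv2.imwrite("pics/w15.png",w[:,:,::-1])
a=grab_frame("scene");b=grab_frame("side")
o=np.hstack([cv2.resize(a[140:280,210:310],None,fx=4,fy=4),cv2.resize(b[120:260,200:300],None,fx=4,fy=4)])
cv2.imwrite("pics/m15.png",o[:,:,::-1])
E
```

```text
[0.5633 0.1129 0.2231] 15.1 [-0.1622 -0.1969 -0.415 ] 0.04324729527157333 [ 0.1048 70.4895  2.4694] [ 20.5275  17.667  -49.8866 112.2517  32.3741  42.0646  44.8056]
[ 0.0094 -0.     -0.0033]
```

View pics/m15.png

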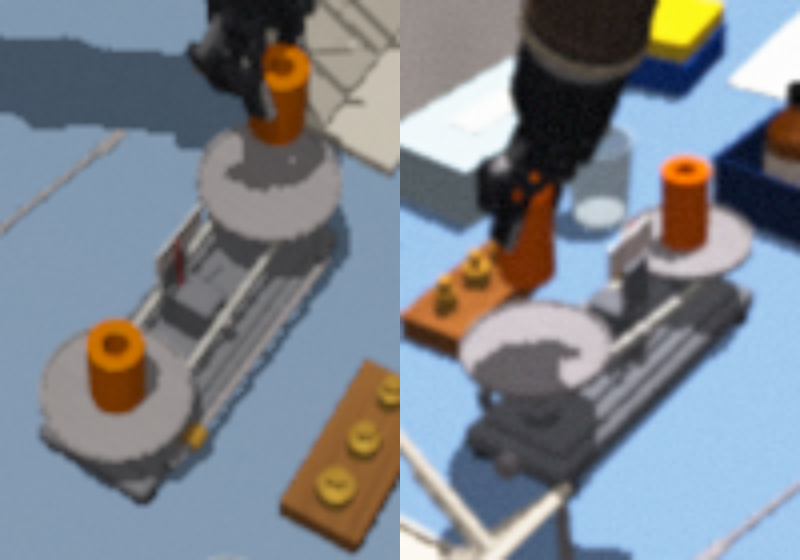

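View pics/w15.png

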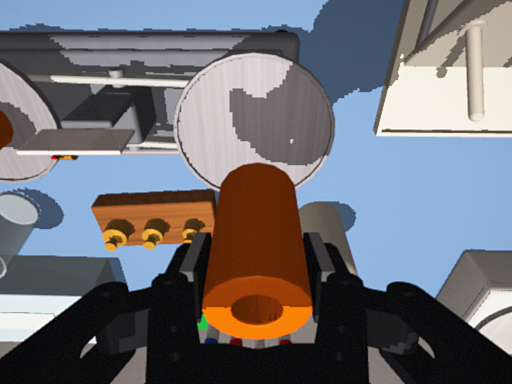

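>>> apply_moves --series '[[[0.025,0,-0.009,0,0,0],[0.045,0,-0.016,0,0,0],[0.057,0,-0.02,0,0,0],[0.062,0,-0.022,0,0,0],[0.062,0,-0.022,0,0,0]]]'

```text
t: 15.88
tcp_pos: [0.564, 0.1128, 0.1586]
tool_rot: [0.1, 70.4, 2.4]
force: [-0.0, 0.3, -0.7]
width: 0.0432
```

>>> apply_moves --series '[[[0.002,0,-0.0007,0,0,0],[0.004,0,-0.0014,0,0,0],[0.006,0,-0.002,0,0,0],[0.006,0,-0.002,0,0,0],[0.006,0,-0.002,0,0,0]]]'

```text
t: 16.5
tcp_pos: [0.5639, 0.1125, 0.152]
tool_rot: [0.1, 70.4, 2.4]
force: [0.3, -0.2, -1.3]
width: 0.0429
```

```bash
python3 - <<'E'
from h import *
p,R0,s=cur();print(p,s["t"],s["force"],s["width"],s["tool_rot"])
a=grab_frame("scene");b=grab_frame("side")
o=np.hstack([cv2.resize(a[140:280,210:310],None,fx=4,fy=4),cv2.resize(b[120:260,200:300],None,fx=4,fy=4)])
cv2.imwrite("pics/m16.png",o[:,:,::-1])
E
```

```text
[0.5639 0.1125 0.152 ] 16.5 [ 0.287  -0.1862 -1.2718] 0.04286094141163059 [ 0.0722 70.3718  2.3966]
```

View pics/m16.png

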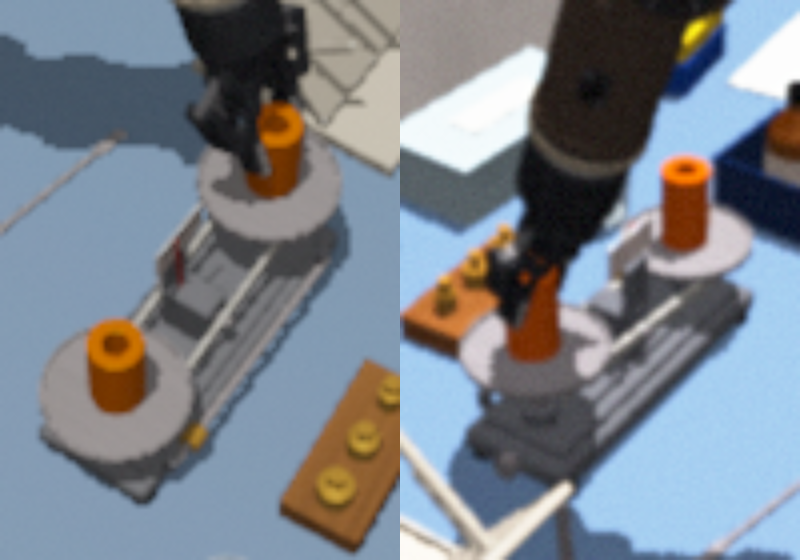

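>>> apply_moves --series '[[[0.0015,0,-0.0005,0,0,0],[0.003,0,-0.001,0,0,0],[0.0045,0,-0.0015,0,0,0],[0.005,0,-0.0018,0,0,0],[0.005,0,-0.0018,0,0,0]]]'

```text
t: 17.23
tcp_pos: [0.564, 0.1125, 0.1467]
tool_rot: [0.1, 70.4, 2.4]
force: [-0.1, 0.5, -0.0]
width: 0.0429
```

```bash
python3 - <<'E'
from h import *
p,R0,s=cur();print(p,s["t"],s["force"],s["width"],s["tool_rot"])
a=grab_frame("scene");b=grab_frame("side")
o=np.hstack([cv2.resize(a[140:280,210:310],None,fx=4,fy=4),cv2.resize(b[120:260,200:300],None,fx=4,fy=4)])
cv2.imwrite("pics/m17.png",o[:,:,::-1])
E
```

```text
[0.564  0.1125 0.1467] 17.225 [-0.1456  0.4642 -0.0113] 0.04292288866271956 [ 0.0765 70.363   2.4015]
```

View pics/m17.png

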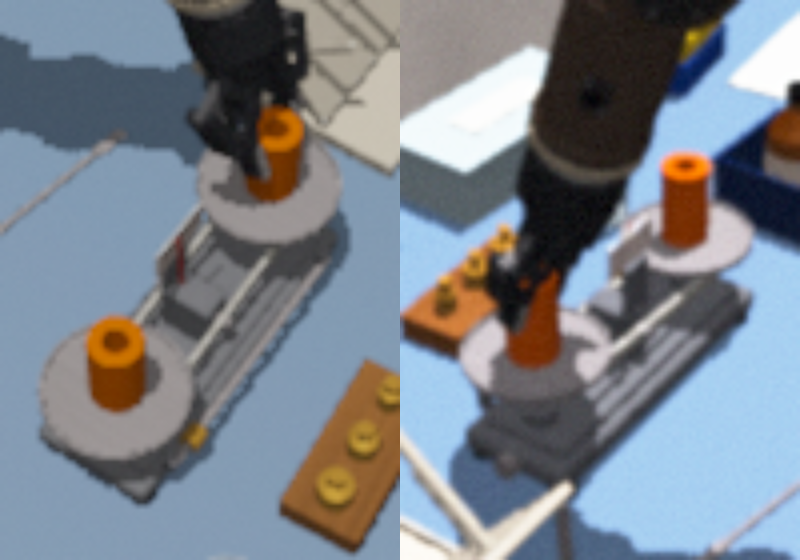

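>>> apply_moves --series '[[[0,0,0,0,0,0],[0,0,0,0,0,0],[0,0,0,0,0,0],[0,0,0,0,0,0],[0,0,0,0,0,0]]]' --fingers 0.75

```text
t: 17.95
tcp_pos: [0.5639, 0.1125, 0.1467]
tool_rot: [0.1, 70.4, 2.4]
force: [-0.8, 0.5, -0.6]
width: 0.064
```

>>> apply_moves --series '[[[-0.02,0,0,0,0,0],[-0.05,0,0,0,0,0],[-0.09,0,0,0,0,0],[-0.13,0,0,0,0,0],[-0.13,0,0,0,0,0]]]'

```text
t: 18.58
tcp_pos: [0.5211, 0.1114, 0.272]
tool_rot: [0.0, 70.1, 2.3]
force: [0.6, -1.1, -0.4]
width: 0.0639
```

```bash
python3 - <<'E'
from h import *
p,R0,s=cur();print(p,s["t"],s["force"],s["width"],s["tool_rot"],s["joint_pos"])
a=grab_frame("scene");b=grab_frame("side")
o=np.hstack([cv2.resize(a[140:280,210:310],None,fx=4,fy=4),cv2.resize(b[120:260,200:300],None,fx=4,fy=4)])
cv2.imwrite("pics/m18.png",o[:,:,::-1])
E
```

```text
[0.5211 0.1114 0.272 ] 18.575 [ 0.6398 -1.0606 -0.3909] 0.0638973430697586 [ 0.0091 70.0841  2.3309] [ 27.473    9.9435 -55.1674 112.9417  22.9505  44.9599  52.3167]
```

View pics/m18.png

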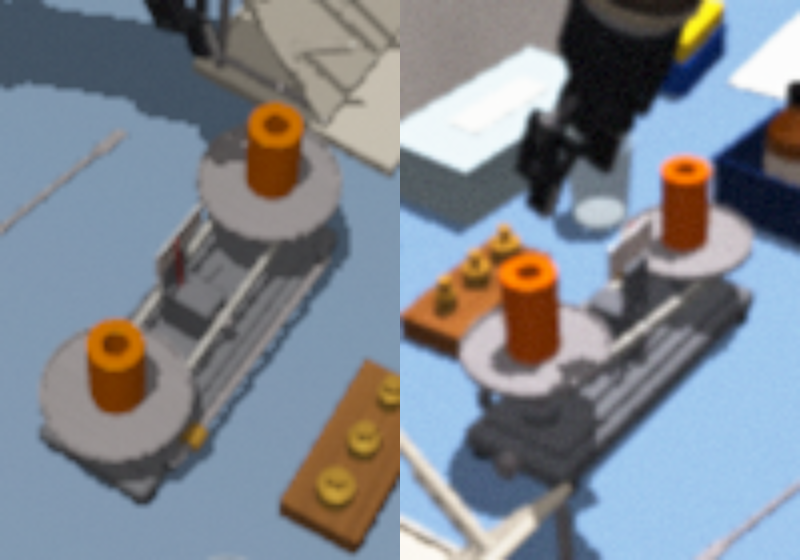

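```bash
python3 - <<'E'
from h import *
print("A top",tri(("scene",(239,225.75)),("side",(271.5,162.5))),plane("scene",(239,225.75),.163),plane("side",(271.5,162.5),.163))
p,R0,s=cur();print(p)
pr([.567,-.108,.25],Rt(-90,2.2,1))
E
```

```text
A top (array([ 0.5682, -0.107 ,  0.1596]), np.float64(0.003699456256821084)) [ 0.5709 -0.1074  0.163 ] [ 0.5637 -0.1037  0.163 ]
[0.5204 0.1101 0.2691]
shift [ 0.0308 -0.2198  0.0293] rot [ 0.08 19.66  0.01]
```

>>> apply_moves --series '[[[0.0,-0.05,0.01,0,5,0],[0.0,-0.1,0.02,0,10,0],[0.01,-0.15,0.03,0,15,0],[0.025,-0.2,0.03,0,19.6,0],[0.031,-0.22,0.0295,0,19.6,0]]]'

```text
t: 19.3
tcp_pos: [0.5676, -0.1115, 0.2458]
tool_rot: [167.2, 89.7, 169.3]
force: [-0.4, 0.1, -0.0]
width: 0.0639
```

```bash
python3 - <<'E'
from h import *
p,R0,s=cur();print(p,s["t"],s["tool_rot"],s["joint_pos"],abs(s["qvel"]).max())
w=grab_frame("wrist");p,R0,s=cur();cv2.imwrite("pics/w19.png",w[:,:,::-1]);print(p,R0)
print(proj("wrist",[.568,-.107,.163]))
b=grab_frame("side");cv2.imwrite("pics/s19.png",cv2.resize(b[120:260,200:300,::-1],None,fx=4,fy=4))
E
```

```text
[ 0.5676 -0.1115  0.2458] 19.3 [167.2497  89.7038 169.3254] [ 38.8203  27.5567 -48.0052  92.5423  21.3907  69.8717  78.554 ] 12.575385132034912
[ 0.5671 -0.1129  0.2456] [[-0.0046 -0.0353  0.9994]
 [ 0.0001  0.9994  0.0353]
 [-1.      0.0002 -0.0046]]
[266.6882 195.5866]
```

View pics/w19.png

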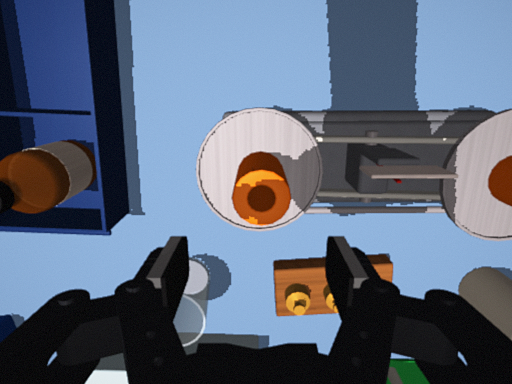

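View pics/s19.png

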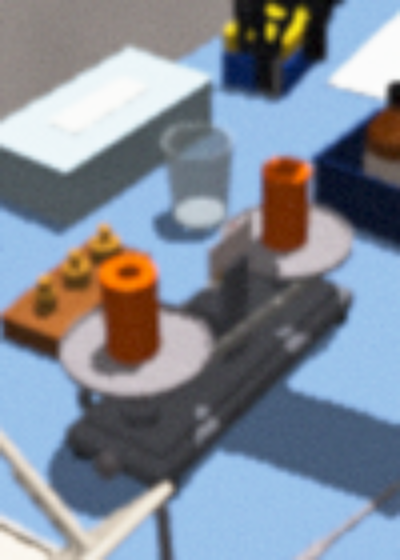

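```bash
python3 - <<'E'
from h import *
p,R0,s=cur();w=grab_frame("wrist");g=w[150:250,200:320].astype(int)
m=((g[...,0]-g[...,2])>170).astype(np.uint8)
n,l,st,c=cv2.connectedComponentsWithStats(m);k=1+st[1:,4].argmax()
ys,xs=np.where(l==k);print(xs.min()+200,xs.max()+200,ys.min()+150,ys.max()+150)
cv2.imwrite("pics/w20.png",cv2.resize(w[130:250,200:320,::-1],None,fx=5,fy=5))
print(p,abs(s["qvel"]).max());print(proj("wrist",[.567,-.109,.163]))
E
```

```text
235 281 170 184
[ 0.5668 -0.11    0.2468] 3.739346523569897
[256.3865 192.9823]
```

View pics/w20.png

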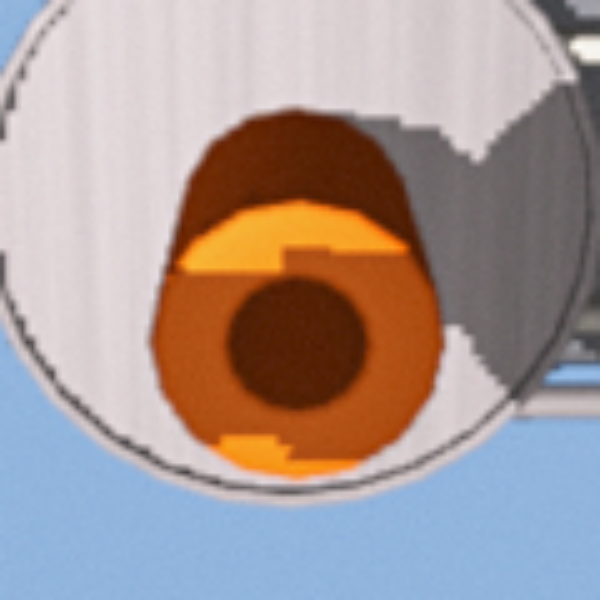

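```bash
python3 - <<'E'
from h import *
pr([.569,-.1075,.133],Rt(-90,2.2,1)); print(cur()[0])
E
```

```text
shift [ 0.1152 -0.0003  0.0024] rot [ 0.09 -0.09 -0.08]
[ 0.5668 -0.1074  0.2482]
```

>>> apply_moves --series '[[[0.03,0,0.002,0,0,0],[0.06,0,0.002,0,0,0],[0.09,0,0.002,0,0,0],[0.108,0,0.002,0,0,0],[0.115,0,0.002,0,0,0]]]'

```text
t: 20.08
tcp_pos: [0.5691, -0.1062, 0.1345]
tool_rot: [65.0, 90.0, 67.4]
force: [-0.3, 0.6, 0.2]
width: 0.0644
```

```bash
python3 - <<'E'
from h import *
p,R0,s=cur();print(p,s["t"],s["force"])
w=grab_frame("wrist");cv2.imwrite("pics/w21.png",w[:,:,::-1])
b=grab_frame("side");cv2.imwrite("pics/s21.png",cv2.resize(b[120:260,200:300,::-1],None,fx=4,fy=4))
E
```

```text
[ 0.5691 -0.1062  0.1345] 20.075 [-0.3342  0.5762  0.1683]
```

View pics/w21.png

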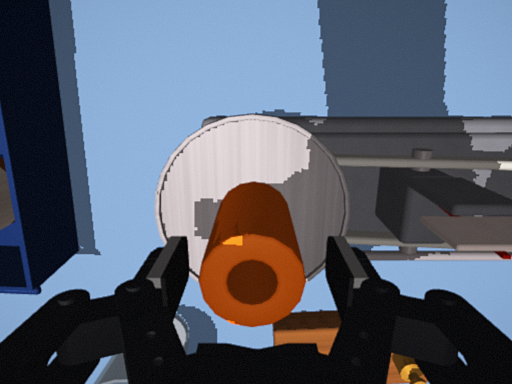

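View pics/s21.png

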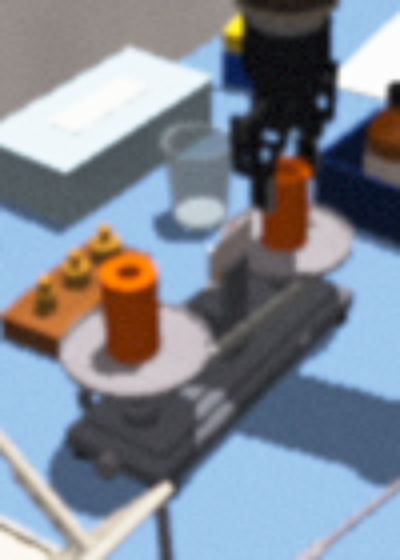

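>>> apply_moves --series '[[[0,-0.001,0,0,0,0],[0,-0.001,0,0,0,0],[0,-0.001,0,0,0,0],[0,-0.001,0,0,0,0],[0,-0.001,0,0,0,0]]]' --fingers 0 --squeeze 50

```text
t: 20.8
tcp_pos: [0.5702, -0.1082, 0.1362]
tool_rot: [2.6, 89.9, 4.9]
force: [-2.2, -0.2, 5.6]
width: 0.0428
```

```bash
python3 - <<'E'
from h import *
p,R0,s=cur();print(p,s["t"],s["force"],s["width"])
b=grab_frame("side");cv2.imwrite("pics/s22.png",cv2.resize(b[120:260,200:300,::-1],None,fx=4,fy=4))
E
```

```text
[ 0.5702 -0.1082  0.1362] 20.8 [-2.2218 -0.1989  5.6384] 0.042775151771884255
```

View pics/s22.png

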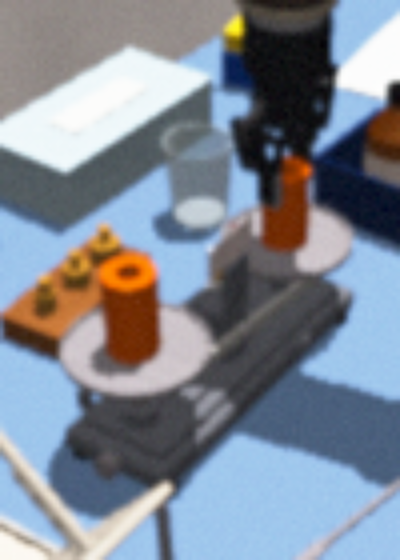

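>>> apply_moves --series '[[[-0.004,0,0,0,0,0],[-0.015,0,0,0,0,0],[-0.045,0,0,0,0,0],[-0.08,0,0,0,0,0],[-0.105,0,0,0,0,0]]]'

```text
t: 21.48
tcp_pos: [0.5697, -0.1084, 0.242]
tool_rot: [6.1, 89.9, 8.4]
force: [-0.1, 0.3, -2.7]
width: 0.0431
```

```bash
python3 - <<'E'
from h import *
p,R0,s=cur();print(p,s["t"],s["force"],s["width"],s["joint_pos"])
w=grab_frame("wrist");cv2.imwrite("pics/w23.png",w[:,:,::-1])
a=grab_frame("scene");cv2.imwrite("pics/sc23.png",cv2.resize(a[140:340,120:320,::-1],None,fx=3,fy=3))
pr([.463,-.33,.24],Rt(-90,2,1));pr([.463,-.33,.2],Rt(-90,0,1))
E
```

```text
[ 0.5697 -0.1084  0.242 ] 21.475 [-0.0702  0.2754 -2.7327] 0.04305777614644567 [ 38.6108  27.6837 -48.1204  93.0031  21.7382  69.0299  78.2157]
shift [ 0.0027 -0.2172 -0.1169] rot [0.32 0.31 0.03]
shift [ 0.0427 -0.2172 -0.1171] rot [2.32 0.31 0.02]
```

View pics/sc23.png

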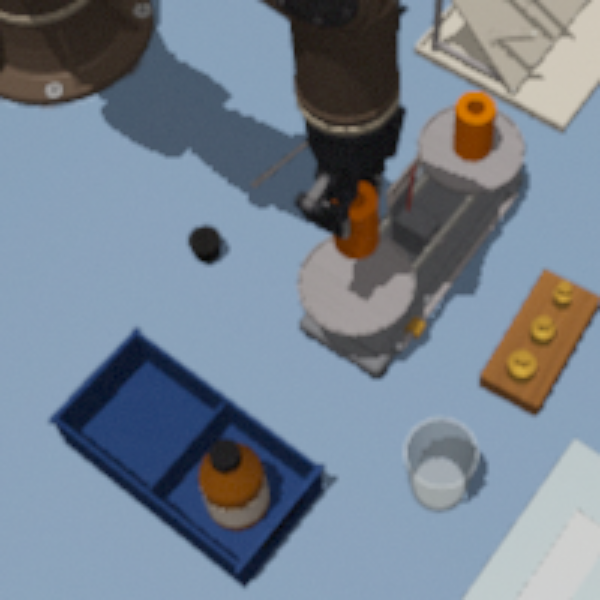

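```bash
python3 - <<'E'
from h import *
f=lambda x,y:(120+x/3,140+y/3)
for q in((138,332),(55,418),(225,407),(155,495),(245,583),(323,472)): print(plane("scene",f(*q),.066))
E
```

```text
[ 0.4081 -0.2701  0.066 ]
[ 0.4064 -0.3884  0.066 ]
[ 0.5341 -0.279   0.066 ]
[ 0.539 -0.387  0.066]
[ 0.6617 -0.3988  0.066 ]
[ 0.6538 -0.2732  0.066 ]
```

>>> apply_moves --series '[[[-0.005,-0.05,-0.025,0,0,0],[-0.005,-0.105,-0.055,0,0,0],[0.0,-0.16,-0.085,0,0,0],[0.0,-0.205,-0.11,0,0,0],[0.0,-0.217,-0.117,0.5,0.3,0]]]'

```text
t: 22.2
tcp_pos: [0.4582, -0.3343, 0.2383]
tool_rot: [-179.8, 89.6, -178.3]
force: [0.9, 0.5, -2.1]
width: 0.043
```

```bash
python3 - <<'E'
from h import *
p,R0,s=cur();print(p,s["t"],s["force"],s["width"],s["joint_pos"])
w=grab_frame("wrist");w=grab_frame("wrist");p,R0,s=cur();print(p,abs(s["qvel"]).max());cv2.imwrite("pics/w24.png",w[:,:,::-1])
a=grab_frame("scene");cv2.imwrite("pics/sc24.png",cv2.resize(a[140:340,120:320,::-1],None,fx=3,fy=3))
E
```

```text
[ 0.4582 -0.3343  0.2383] 22.2 [ 0.8601  0.5223 -2.0746] 0.042976166200584434 [ 63.3507  26.4389 -46.6729  94.7391  20.5911  68.1845 103.1915]
[ 0.4601 -0.3316  0.2388] 2.6494199113177763
```

View pics/w24.png

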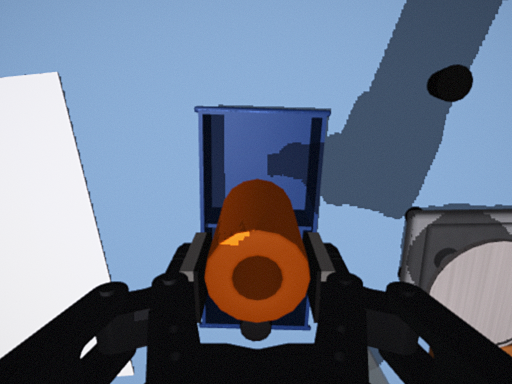

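View pics/sc24.png

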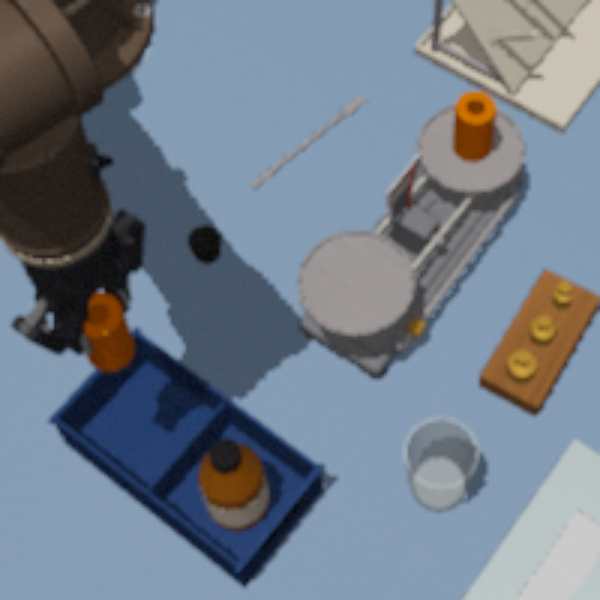

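```bash
python3 - <<'E'
from h import *
p,R0,s=cur();print(p,R0[:,1])
for q in((197,107.5),(330,110),(308,328),(201,325)): print(plane("wrist",q,.066))
print("divider top?",plane("wrist",(320,229),.066))
for c in ([.468,-.33,.066],): print(proj("wrist",c))
E
```

```text
[ 0.4613 -0.3296  0.2392] [-0.0314  0.9995  0.0014]
[ 0.4064 -0.3891  0.066 ]
[ 0.4047 -0.2636  0.066 ]
[ 0.6511 -0.2656  0.066 ]
[ 0.651  -0.3894  0.066 ]
divider top? [ 0.5266 -0.2625  0.066 ]
[257.5379 172.8913]
```

>>> apply_moves --series '[[[0.035,0.002,0.0065,1.5,0,0],[0.075,0.002,0.0065,1.5,0,0],[0.115,0.002,0.0065,1.5,0,0],[0.15,0.002,0.0065,1.5,0,0],[0.165,0.002,0.0065,1.5,0,0]]]'

```text
t: 22.98
tcp_pos: [0.4672, -0.3251, 0.073]
tool_rot: [157.7, 89.6, 158.2]
force: [-0.6, -0.3, -1.6]
width: 0.0432
```

```bash
python3 - <<'E'
from h import *
w=grab_frame("wrist");p,R0,s=cur();print(p,s["t"],s["force"],s["tool_rot"],R0[:,0]);cv2.imwrite("pics/w25.png",w[:,:,::-1])
a=grab_frame("scene");b=grab_frame("side")
o=np.hstack([cv2.resize(a[230:340,120:240],None,fx=3.3,fy=3.3),cv2.resize(b[110:220,260:380],None,fx=3.3,fy=3.3)])
cv2.imwrite("pics/m25.png",o[:,:,::-1])
E
```

```text
[ 0.4668 -0.3254  0.0722] 23.025 [-0.7838  1.1408 -2.72  ] [157.4249  89.5777 157.9164] [-0.0068  0.0028 -1.    ]
```

View pics/w25.png

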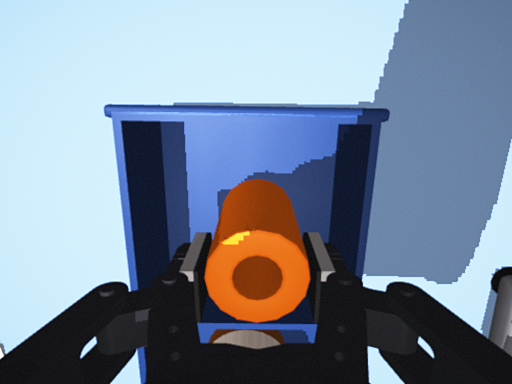

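View pics/m25.png

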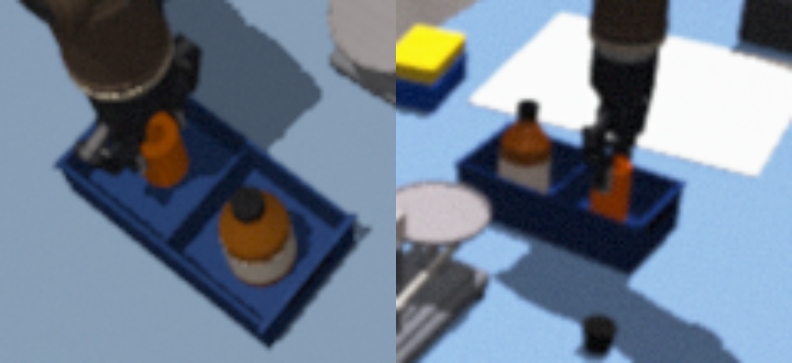

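>>> apply_moves --series '[[[0.006,-0.002,0,0,0,0],[0.011,-0.003,0,0,0,0],[0.015,-0.003,0,0,0,0],[0.017,-0.003,0,0,0,0],[0.018,-0.003,0,0,0,0]]]'

```text
t: 23.75
tcp_pos: [0.4669, -0.3308, 0.0565]
tool_rot: [176.0, 89.7, 176.4]
force: [0.1, 0.5, -2.2]
width: 0.0431
```

```bash
python3 - <<'E'
from h import *
p,R0,s=cur();print(p,s["t"],s["force"],s["tool_rot"])
E
```

```text
[ 0.4669 -0.3308  0.0565] 23.75 [ 0.0892  0.4882 -2.1798] [176.0282  89.7252 176.3561]
```

>>> apply_moves --series '[[[0.001,0,0,0,0,0],[0.002,0,0,0,0,0],[0.003,0,0,0,0,0],[0.004,0,0,0,0,0],[0.004,0,0,0,0,0]]]'

```text
t: 24.38
tcp_pos: [0.4669, -0.3308, 0.0525]
tool_rot: [176.3, 89.7, 176.6]
force: [-0.3, 0.7, -1.4]
width: 0.0429
```

```bash
python3 - <<'E'
from h import *
p,R0,s=cur();print(p,s["t"],s["force"],s["tool_rot"])
E
```

```text
[ 0.4669 -0.3308  0.0525] 24.375 [-0.2909  0.688  -1.3529] [176.3082  89.72   176.6366]
```

>>> apply_moves --series '[[[0.001,0,0,0,0,0],[0.0015,0,0,0,0,0],[0.002,0,0,0,0,0],[0.0025,0,0,0,0,0],[0.0025,0,0,0,0,0]]]'

```text
t: 25.0
tcp_pos: [0.4673, -0.3309, 0.0522]
tool_rot: [-160.3, 89.7, -159.9]
force: [-7.5, 3.2, 22.8]
width: 0.0432
```

```bash
python3 - <<'E'
from h import *
p,R0,s=cur();print(p,s["t"],s["force"],s["tool_rot"])
E
```

```text
[ 0.4673 -0.3309  0.0522] 25.0 [-7.4627  3.1549 22.783 ] [-160.2686   89.7454 -159.9347]
```

>>> apply_moves --series '[[[-0.002,0,0,0,0,0],[-0.002,0,0,0,0,0],[-0.002,0,0,0,0,0],[-0.002,0,0,0,0,0],[-0.002,0,0,0,0,0]]]' --fingers 0.68

```text
t: 25.62
tcp_pos: [0.4668, -0.3308, 0.0519]
tool_rot: [174.7, 89.7, 175.0]
force: [-0.4, 0.1, -0.0]
width: 0.0578
```

```bash
python3 - <<'E'
from h import *
w=grab_frame("wrist");p,R0,s=cur();print(p,s["t"],s["force"],s["width"]);cv2.imwrite("pics/w26.png",w[:,:,::-1])
E
```

```text
[ 0.4669 -0.3308  0.052 ] 25.675 [ 0.5986 -0.1555  0.5425] 0.05832036725593309
```

View pics/w26.png

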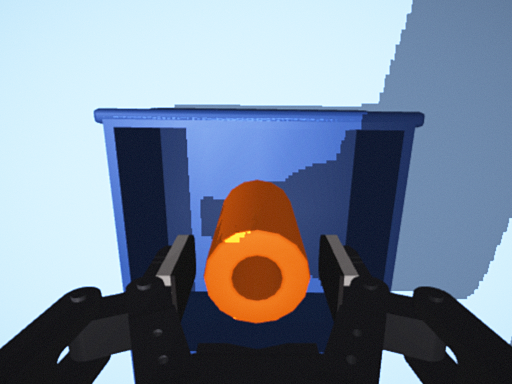

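The sleeve stands in the bay with both pads clear of it. I'll retreat straight up.

>>> apply_moves --series '[[[-0.03,0,0,0,0,0],[-0.08,0,0,0,0,0],[-0.13,0,0,0,0,0],[-0.17,0,0,0,0,0],[-0.18,0,0,0,0,0]]]'

```text
t: 26.3
tcp_pos: [0.469, -0.3311, 0.2349]
tool_rot: [-118.3, 89.9, -118.0]
force: [0.2, -0.2, -0.6]
width: 0.0583
```

>>> apply_moves --series '[[[0,0,-0.02,0,0,0],[0,0,-0.04,0,0,0],[0,0,-0.04,0,0,0],[0,0,-0.04,0,0,0],[0,0,-0.04,0,0,0]]]'

```text
t: 26.92
tcp_pos: [0.4284, -0.3308, 0.232]
tool_rot: [170.5, 89.7, 170.8]
force: [-1.1, 0.6, 0.2]
width: 0.0577
```

```bash
python3 - <<'E'
from h import *
w=grab_frame("wrist");p,R0,s=cur();print(p,s["t"],s["force"],s["width"],abs(s["qvel"]).max());cv2.imwrite("pics/w27.png",w[:,:,::-1])
a=grab_frame("scene");b=grab_frame("side")
o=np.hstack([cv2.resize(a[140:340,120:320],None,fx=2,fy=2),cv2.resize(b[110:310,190:390],None,fx=2,fy=2)])
cv2.imwrite("pics/m27.png",o[:,:,::-1])
E
```

```text
[ 0.4284 -0.3308  0.2321] 26.975 [ 0.3439  0.7338 -0.1706] 0.05803620360331118 0.11428729022377822
```

View pics/w27.png

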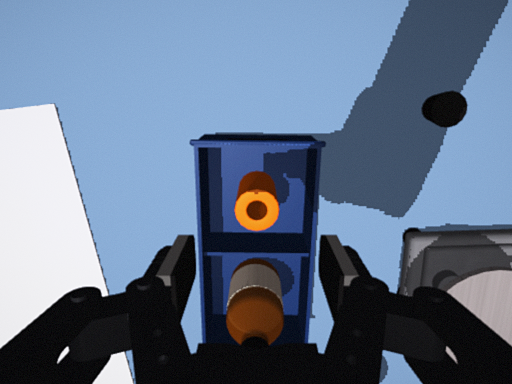

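View pics/m27.png

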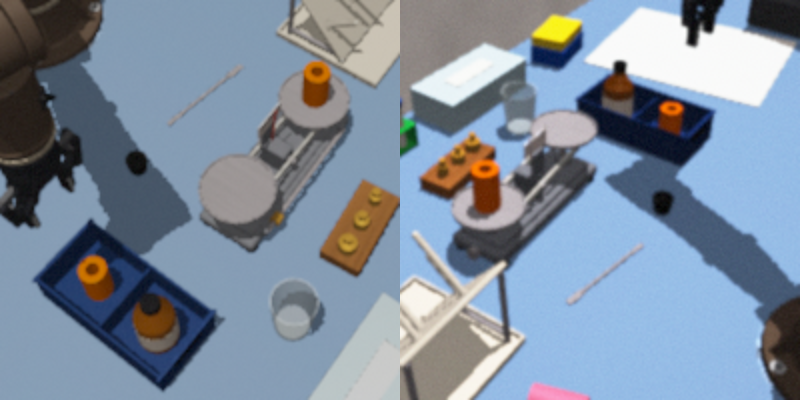

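Both sleeves stand upright: the heavier one in the bay, at wrist (257,210), and the lighter one on the left pan. The bystanders look unmoved. I'll hand it in.

```bash
python3 -c "
from plant import r
print(r.hand_in())"
```

```text
the job is handed in; nothing more can be done
None
```

The heavier sleeve is standing in the empty bay of the caddy and the lighter one is still on the left pan. I handed the job in at about 27 s of the 69 s allowed.

- **Weighing:** I put the sleeve from the -y peg on the right pan and the one from the +y peg on the left pan. With both let go, the right pan stayed fully down, so the sleeve from the -y peg is the heavier.
- **Placing:** I picked the heavier sleeve up again from above and set it on the bay floor, then let go and backed the gripper clear.
- **Last checks:** The wrist, scene and side pictures show both sleeves upright. The gripper is clear of everything with no steady contact force, and the bystanders look unmoved.
- **Force:** The floor contact in the bay briefly read about 23 N through the held sleeve. I backed off before letting go.
- **Disagreements:** Positions from the three cameras differed by up to about 5–10 mm. I allowed for this with a fresh close look before each grasp and with slow lowering at each placing.

I read the beam settling and the uprightness from pictures, as the interface gives no beam reading.

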